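# Load the gas-drying cartridge cradle and put it back on line

### The arm

A 6-joint arm with a two-finger parallel gripper is mounted at the origin on the work surface. World frame = base frame: x ahead of the robot, y to its left, z up, the work surface at z = 0. Lengths are in m, angles in rad, forces in N, time in s.
With the tool pointing down it reaches from about 0.35 to 0.925 m from the base axis. Payload 6.4 kg.
Tool frame: the origin (TCP) lies between the finger pads; the fingertips stand 25 mm ahead of it and the grasp point (between the pads) lies 6 mm ahead of it; z points along the fingers, y is the line along which they close (so a half turn about z gives the same grasp; the last joint's range is limited). The gripper opens to 94 mm and grips with 3 to 60 N. Pads are 16 mm wide; open, the fingers measure 119 mm over their backs; the gripper's body (75 mm by 177 mm) begins 78 mm behind the grasp point.
Start: joints at [-1.33, 0.245, 1.558, -0, 1.339, -0.174], TCP at [0.262, -0.595, 0.23] pointing down, gripper open.
Joint ranges: [-3.13, 3.13], [-1.02, 2.26], [0.13, 2.54], [-0.95, 4.09], [0.21, 2.88], [-2.74, 2.74]. Speed limits (rad/s): [2.57, 2.57, 3.14, 3.14, 3.14, 3.14].

### API

Orientations are given as a unit quaternion [x, y, z, w].
In Python, from bench import r, capture, camera_params gives the robot as it stands.
- The arm moves only by the tool jog_arm, never from a script. Its argument "increments" is a list of rows, each a list of 7 numbers: the shift along the tool's x, y, z in cm, then the turn, a rotation vector about the tool's x, y, z in units of 6 degrees (1.0 is 6 degrees), then the closure, from -1 (fully open) to 1 (shut). A call has 1 to 10 rows; each row shifts and turns the commanded pose from where the row before left it, along the tool's axes as they then stand; what a row does not reach is not made up. A row lasts 1/12 s, in which the tool goes at most 41.7 mm and 7.16 degrees, less where a joint would pass 70% of its speed; a pose out of reach is approached as far as the arm can. A call is refused whole if a number of a shift passes 4.17 or a number of a turn 1, either way. A call with a gripper value outside its range is refused whole. The fingers move at their own pace and stop on an object; "force" is the grip in N (left out, the last holds). Time passes only in rows, so rows that do not move let the fingers close. It gives the time, the measured TCP pose, the force, the opening and the grip force at its end, in the units of the state.
- r.sense(): the state, without advancing time (a new reading comes with each control period).
- capture(name): name is "scene" or "top"; returns the picture (420x560x3 uint8, red, green, blue); there is no depth.
- camera_params(name): a dict with "fx", "fy", "cx", "cy" (pixels), "world_from_camera" (4x4, takes a point from camera to world coordinates). Camera axes: x right, y down, z forward; pixel columns grow to the right and rows downward; lengths in m; the calibration is good to about 2 mm. A picture is of the moment at which its call begins. camera_params takes no time and is no camera call.
- r.close_job(): hands the job in; it is judged then, once.
The state is a dict: "time_s": time; "joint_pos": joint angles; "qvel": joint speeds; "effort": joint torques, N m; "tool_pos": TCP position; "orientation": TCP orientation; "ft_force": force on the tool from outside, world axes, zero at the start; "moment": the same for the moment, N m; "gripper_width": finger opening in m; "gripper_force": force on a finger pad.
Only numpy, scipy, OpenCV 4.12 (cv2) and the standard library are available. Lean on these libraries where they do the work, as an engineer would, in place of code of your own. Each camera call takes 0.05 s, during which the arm holds its last target. There are 200 camera calls.

### The job

Turn the gas valve fully shut. Then lay every drying cartridge in its own bay of the cradle, level on both rails; once all are in, swing the retaining bar over them until it stops in the fork and push the headed pin down through fork and bar until its head rests on the fork. Only then turn the valve fully open again; leave the vial, the flask and the beaker standing where they are.

Things in the scene. Friction and masses are not known exactly. Their poses are not given: they have to be found in the camera images.
- valve: Brass ball valve in a copper pipe on a grey foot plate 190 x 70 mm, fixed to the bench. Origin: centre of the plate's underside, on the vertical lever axis; x along the pipe, z up. Pipe axis 52 mm above the bench, pipe 22 mm, valve body 42 mm in diameter (its top 73 mm above the bench).
- valve_lever (a joint): Lever angle, rad. 0 = shut: lever square across the pipe, pointing to the valve's +y. 1.571 = open: along the pipe, pointing to the valve's -x (opens anticlockwise seen from above). Hard stop at each end; stiff (0.25 N m), stays where left. A level flat bar with a grey sleeve, 19 mm wide, reaching 105 mm from its axis, 104 to 119 mm above the bench.
- lever_end (a point): Point inside the lever on its middle line, 80 mm from its axis and 111 mm above the bench: push it here from the side or pinch it from above.
- cradle: Aluminium cradle fixed to the bench; base plate 130 mm (x) by 376 mm (y from -180 to 196 mm), 10 mm thick. Origin: middle of its row of four bays, at bench height; cartridges lie along x, the bays are in a row along y, z up. Round hinge post at y = -150 mm, 72 mm high; fork at y = 160 mm.
- bay1 (a point): Centre of a cartridge seated in this bay: cradle x = 0, y = -84 mm, 46 mm above the bench. The bay is a pair of 48 mm wide notches on two rails (x 32 to 58 mm either side, tops at 30 mm) between 8 mm dividers with roof-shaped tops at 50 mm; end lips beyond, up to 42 mm, leave 8 mm play lengthwise. Free space between the rails down to the base plate.
- bay2 (a point): Centre of a cartridge seated in this bay: cradle x = 0, y = -28 mm, 46 mm above the bench. The bay is a pair of 48 mm wide notches on two rails (x 32 to 58 mm either side, tops at 30 mm) between 8 mm dividers with roof-shaped tops at 50 mm; end lips beyond, up to 42 mm, leave 8 mm play lengthwise. Free space between the rails down to the base plate.
- bay3 (a point): Centre of a cartridge seated in this bay: cradle x = 0, y = 28 mm, 46 mm above the bench. The bay is a pair of 48 mm wide notches on two rails (x 32 to 58 mm either side, tops at 30 mm) between 8 mm dividers with roof-shaped tops at 50 mm; end lips beyond, up to 42 mm, leave 8 mm play lengthwise. Free space between the rails down to the base plate.
- bay4 (a point): Centre of a cartridge seated in this bay: cradle x = 0, y = 84 mm, 46 mm above the bench. The bay is a pair of 48 mm wide notches on two rails (x 32 to 58 mm either side, tops at 30 mm) between 8 mm dividers with roof-shaped tops at 50 mm; end lips beyond, up to 42 mm, leave 8 mm play lengthwise. Free space between the rails down to the base plate.
- bar (a joint): Angle of the retaining bar, rad: flat steel, 22 mm wide, 74 to 84 mm above the bench, swings level about the hinge post. 0 = closed on its hard stop: it lies along the cradle's +y over all bays, its end hole (15 mm, 310 mm from the hinge) in line with the fork's. At angle a it points along (sin a, cos a) in the cradle's x, y. Stop at 1.2. Slight friction (0.2 N m), stays where left.
- bar_knob (a point): Top of the black upright round knob on the retaining bar, 18 mm in diameter, 50 mm tall (84 to 134 mm above the bench), 115 mm from the hinge axis: pinch it from above to swing the bar.
- fork_hole (a point): Centre of the hole's mouth on top of the fork, 100 mm above the bench. The fork: two steel plates 36 x 36 x 12 mm, tops 68 and 100 mm above the bench, joined at their cradle +y side, with a vertical 15 mm hole through both; the bar's end comes between them.
- pin: Headed steel pin standing upright in its black stand. Origin: centre of the head's underside, z up. Head: collar 28 mm in diameter and 8 mm thick, on it a round grip 20 mm in diameter from 8 to 38 mm above the origin. Shank below: 12 mm in diameter, 56 mm long with a tapered tip. Home when the origin is at point fork_hole. 0.12 kg.
- pin_stand: Black block 56 x 56 x 62 mm with a 17 mm hole from top to bottom that holds the pin, fixed to the bench; origin: centre of its underside.
- cart1: Drying cartridge, one of up to four alike (absent: None): a square aluminium body 24 x 24 mm, 64 mm long, between two grey square end caps 32 x 32 x 18 mm; 100 mm long over all, 0.16 kg. Lies on the bench. Origin at its centre (16 mm above what its caps rest on), x along its length, either way round and any side up; grip it by the body, across its length.
- cart2: Drying cartridge, one of up to four alike (absent: None): a square aluminium body 24 x 24 mm, 64 mm long, between two grey square end caps 32 x 32 x 18 mm; 100 mm long over all, 0.16 kg. Lies on the bench. Origin at its centre (16 mm above what its caps rest on), x along its length, either way round and any side up; grip it by the body, across its length.
- cart3: Drying cartridge, one of up to four alike (absent: None): a square aluminium body 24 x 24 mm, 64 mm long, between two grey square end caps 32 x 32 x 18 mm; 100 mm long over all, 0.16 kg. Lies on the bench. Origin at its centre (16 mm above what its caps rest on), x along its length, either way round and any side up; grip it by the body, across its length.
- cart4: Drying cartridge, one of up to four alike (absent: None): a square aluminium body 24 x 24 mm, 64 mm long, between two grey square end caps 32 x 32 x 18 mm; 100 mm long over all, 0.16 kg. Lies on the bench. Origin at its centre (16 mm above what its caps rest on), x along its length, either way round and any side up; grip it by the body, across its length.
- vial: Small amber bottle with black cap, 38 mm in diameter, 75 mm tall, on the robot's side of the cradle; origin: centre of its underside. Leave it standing.
- flask: Conical glass flask 84 mm wide at the foot, 128 mm tall; origin: centre of its underside. Leave it standing.
- beaker: Glass beaker 70 mm wide, 90 mm tall; origin: centre of its underside. Leave it standing.
Mind the look-alikes: they are no part of the job. Leave any red or yellow look-alike of the cart2 alone.

How it is judged:
By the outcome, as a careful person would: the job done as asked, in the order asked, and still so for the second after the job is handed in, with the robot touching nothing.
Of cart1, cart2, cart3, cart4 only 2 to 4 are there at a start; the rules pass over those that are not, and their reading is None.
At some moment in a run one of cart1, cart2, cart3, cart4 may be knocked a few centimetres aside while the robot is not near it.
It also fails if it takes over 210 s, if anything falls off the work surface, if the arm or the gripper's body presses on something with over 40 N, if the wrist force passes 120 N, or if a joint passes its speed limit or range.

## Working session

There is one attempt and no reset: what is moved stays moved. The work goes in short steps, Python scripts to look and compute and a tool call to move; the robot and the scene stay as the last step left them, time stands still between calls to the robot, and variables do not carry over. Pictures are saved under pics/ and viewed, at most 14 in all, crops included, and the job is handed in when it is done.

Besides the shell and the picture viewer there is one more tool, called after "Request:" by a JSON object that holds its "fn" and its "kwargs". jog_arm: Moves the arm, as the interface text tells. Its arguments: {"type":"object","properties":{"increments":{"type":"array","items":{"type":"array","items":{"type":"number"}}},"force":{"type":"number"}},"required":["increments"]}

```bash
ls; mkdir -p pics; python3 - <<'E'
from bench import r,capture,camera_params
import cv2,numpy as np
for n in("scene","top"):
    im=capture(n); cv2.imwrite(f"pics/{n}0.png",cv2.resize(im[:,:,::-1],(800,600),interpolation=cv2.INTER_CUBIC)); np.save(f"{n}0.npy",im)
    p=camera_params(n); print(n,p)
print(r.sense())
E
```

```text
pics
scene {'fx': 441.31595569097294, 'fy': 441.31595569097294, 'cx': 274.0194580458116, 'cy': 211.10160119149046, 'world_from_camera': array([[-0.67016613,  0.46515666, -0.57836548,  1.16067318],
       [ 0.7422082 ,  0.41781636, -0.52398137,  0.49823888],
       [-0.00208286, -0.78042217, -0.62524946,  0.70417541],
       [ 0.        ,  0.        ,  0.        ,  1.        ]])}
top {'fx': 470.15840997821505, 'fy': 470.15840997821505, 'cx': 280.1966370668293, 'cy': 204.57327293277424, 'world_from_camera': array([[-0.0025263 , -0.99125696,  0.13192142,  0.39752139],
       [-0.99987914,  0.00452767,  0.0148732 , -0.02480482],
       [-0.01534046, -0.1318679 , -0.99114859,  1.4606068 ],
       [ 0.        ,  0.        ,  0.        ,  1.        ]])}
{'time_s': 0.1, 'joint_pos': array([-1.33008985e+00,  2.45691233e-01,  1.55888076e+00, -3.97399107e-05,
        1.33868073e+00, -1.74100124e-01]), 'qvel': array([ 0.00057643, -0.00163578, -0.0020333 , -0.00030976,  0.00018702,
        0.00072015]), 'effort': array([-2.53829546e-05, -4.16916311e+01, -3.15525305e+01,  6.86603528e-02,
        3.09806911e-02, -5.07086452e-05]), 'tool_pos': array([ 0.26183568, -0.59439358,  0.22949551]), 'orientation': array([ 9.78567643e-01,  2.05923963e-01, -4.69602860e-05, -8.28932069e-04]), 'ft_force': array([-1.31693727,  0.24041022,  0.3565052 ]), 'moment': array([0.05750319, 0.01866387, 0.046145  ]), 'gripper_force': 0.0, 'gripper_width': 0.09419978638096607}
```

View pics/scene0.png

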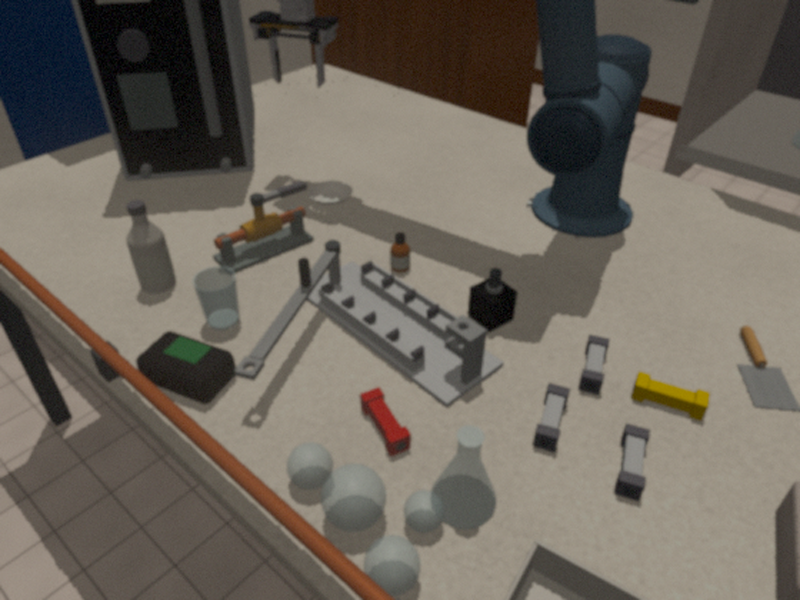

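View pics/top0.png

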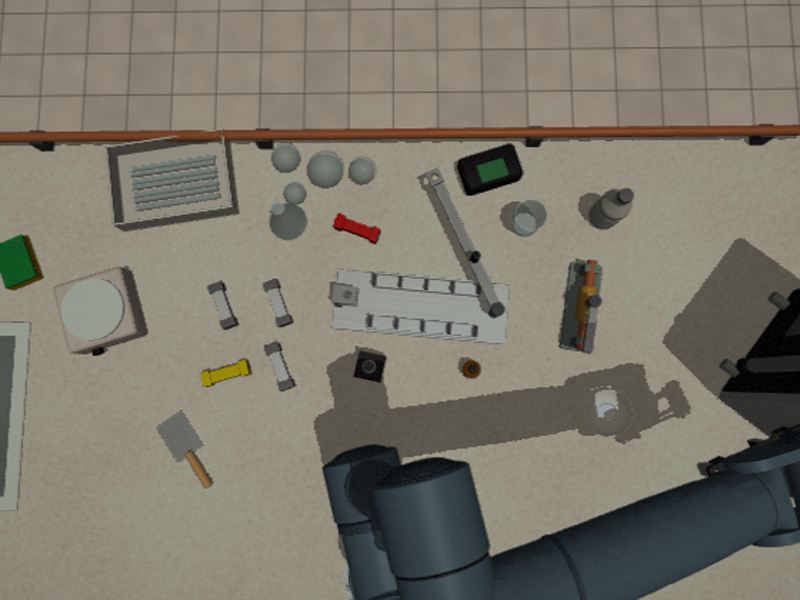

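Two views: candidate cartridges at top-view (800 px) (222,304), (277,302), (279,366), all grey/aluminium. Look-alikes are red (357,228) and yellow (225,373). Also in the top view: cradle at about (420,305), the bar swung out to its end at (432,180), pin stand (370,365), valve (583,305) with its lever along the pipe towards the robot (open), vial (471,368), flask (288,220), beaker (525,218).

```bash
cat > h.py <<'E'
import numpy as np,cv2
from bench import r,capture,camera_params
def ray(n,u,v):
    p=camera_params(n);T=p["world_from_camera"]
    d=T[:3,:3]@np.array([(u-p["cx"])/p["fx"],(v-p["cy"])/p["fy"],1]);return T[:3,3],d
def onz(n,u,v,z):
    o,d=ray(n,u,v);return o+d*(z-o[2])/d[2]
def proj(n,P):
    p=camera_params(n);c=np.linalg.inv(p["world_from_camera"])@np.append(P,1)
    return np.array([p["fx"]*c[0]/c[2]+p["cx"],p["fy"]*c[1]/c[2]+p["cy"]])
def tri(a,b):
    (o1,d1),(o2,d2)=ray("top",*a),ray("scene",*b)
    s=np.linalg.lstsq(np.c_[d1,-d2],o2-o1,rcond=None)[0];p,q=o1+s[0]*d1,o2+s[1]*d2
    return (p+q)/2,np.linalg.norm(p-q)
E
python3 - <<'E'
from h import *
im=np.load("top0.npy");hsv=cv2.cvtColor(im,cv2.COLOR_RGB2HSV)
print("bench",hsv[240,160],"caps/plate",hsv[205,258],hsv[213,155])
cv2.imwrite("pics/c1.png",cv2.resize(im[105:285,130:440,::-1],None,fx=2.55,fy=2.55,interpolation=cv2.INTER_CUBIC))
m=((hsv[:,:,1]<38)&(hsv[:,:,2]>30)).astype(np.uint8)*255
m=cv2.morphologyEx(m,cv2.MORPH_CLOSE,np.ones((3,3)))
cv2.imwrite("pics/m1.png",cv2.resize(m[105:285,130:440],None,fx=2.55,fy=2.55))
for c in cv2.findContours(m,0,2)[0]:
    A=cv2.contourArea(c)
    if A>150:
        q=cv2.minAreaRect(c);b=cv2.boxPoints(q);w=np.array([onz("top",*p,0.02)[:2] for p in b])
        print(int(A),np.round(q[0],1),np.round(w.mean(0),4),np.round(np.linalg.norm(w[1]-w[0]),3),np.round(np.linalg.norm(w[2]-w[1]),3),np.round(np.degrees(np.arctan2(*(w[1]-w[0])[::-1])),1))
E
```

```text
bench [ 23  41 149] caps/plate [ 43  12 154] [ 39  12 143]
2678 [502.  399.5] [ 0.0144 -0.6469] 0.331 0.109 -89.9
313 [541.1 254.5] [ 0.4335 -0.7914] 0.109 0.031 -88.3
147656 [279.5 257.3] [0.4495 0.007 ] 1.786 0.975 -90.3
166 [262.1  77.3] [1.0015 0.054 ] 0.076 0.04 -80.6
176 [387.9  76.7] [ 1.0001 -0.3485] 0.078 0.044 -76.7
```

View pics/c1.png

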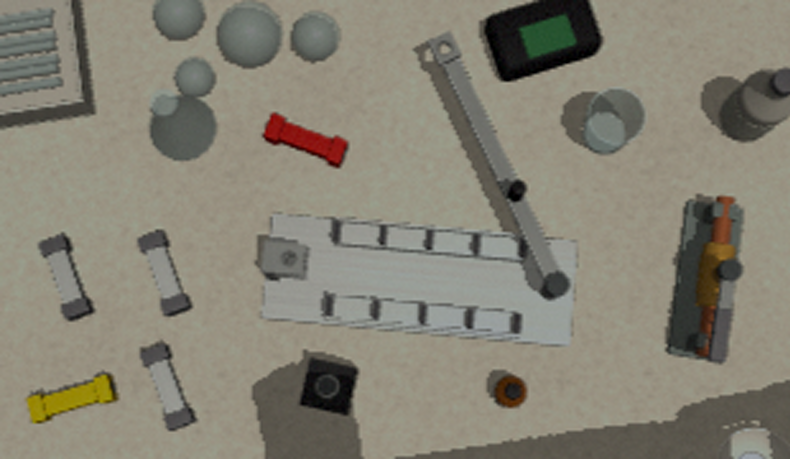

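View pics/m1.png

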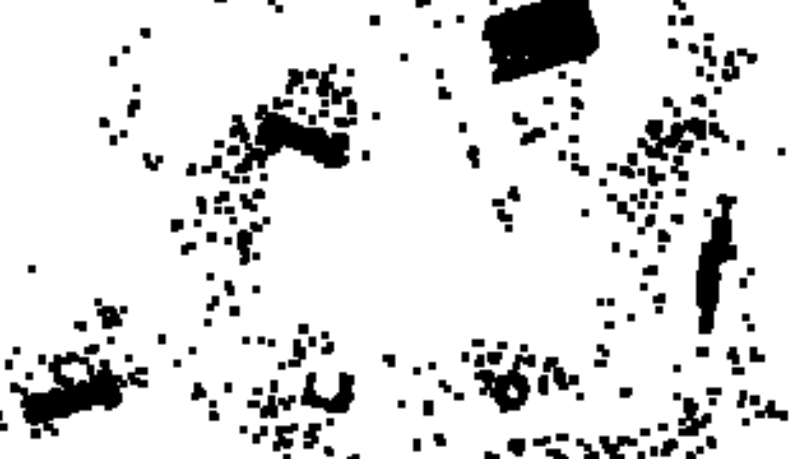

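The crop (2.55×, offset 130,105) shows these features:
- Three grey cartridges at (65,277), (164,272) and (167,386).
- Cradle plate corners (273,212), (578,240), (571,346), (262,320), and fork hole (289,259).
- Hinge (555,285), knob (516,187), bar hole (446,47).
- Pin (327,385), lever hub (730,270) and lever end (719,360).

The saturation mask was useless, so I'll use dark caps and the hand-read features instead.

```bash
python3 - <<'E'
from h import *
im=np.load("top0.npy");g=cv2.cvtColor(im,cv2.COLOR_RGB2GRAY)
sub=g[180:285,130:215]
m=(sub<88).astype(np.uint8)*255
caps=[]
for c in cv2.findContours(m,0,2)[0]:
    A=cv2.contourArea(c)
    if A>25:
        M=cv2.moments(c);u,v=M["m10"]/M["m00"]+130,M["m01"]/M["m00"]+180
        caps.append((u,v));print("cap",int(A),round(u,1),round(v,1),im[int(v),int(u)],onz("top",u,v,.032).round(4))
C=lambda x,y:((x+.5)/2.55+130-.5,(y+.5)/2.55+105-.5)
def s(n,x,y,z):
    p=onz("top",*C(x,y),z);print(n,p.round(4));return p[:2]
cs=[s("corner",x,y,.010) for x,y in((273,212),(578,240),(571,346),(262,320))]
print("sides",[np.linalg.norm(cs[i]-cs[i-3]).round(3) for i in range(4)],
 "angles",[np.degrees(np.arctan2(*(a-b)[::-1])).round(1) for a,b in((cs[0],cs[1]),(cs[3],cs[2]),(cs[0],cs[3]),(cs[1],cs[2]))])
yv=(cs[0]-cs[1]+cs[3]-cs[2]);yv/=np.linalg.norm(yv);c=np.mean(cs,0)-.008*yv;xv=np.array([yv[1],-yv[0]])
print("cradle",c.round(4),"yaw",np.degrees(np.arctan2(xv[1],xv[0])).round(2))
print("pred hinge",c-.15*yv,"fork",c+.16*yv)
h=s("hinge84?",555,285,.09);s("hinge72",555,285,.072);s("fork",289,259,.1);k=s("knob",516,187,.134);b=s("barhole",446,47,.084)
v=b-(c-.15*yv);print("bar len",np.linalg.norm(v),"ang",np.arctan2(v@xv,v@yv),"knob len",np.linalg.norm(k-(c-.15*yv)))
s("pin",327,385,.100)
st=[s("stand",x,y,.062) for x,y in((311,352),(357,361),(349,415),(302,406))];print(np.mean(st,0))
s("hub",730,270,.119);s("leverend",719,360,.119)
pl=[s("plate",x,y,.008) for x,y in((687,200),(743,206),(722,361),(668,354))];print("valve",np.mean(pl,0))
s("vial",512,390,.075)
E
```

```text
cap 58 200.3 268.7 [77 76 76] [0.3935 0.2383 0.032 ]
cap 55 190.6 243.2 [77 76 76] [0.4704 0.2696 0.032 ]
cap 60 198.6 224.2 [77 75 76] [0.5282 0.2463 0.032 ]
cap 124 156.2 214.2 [145 144 139] [0.5595 0.3773 0.032 ]
cap 52 189.7 198.9 [75 73 74] [0.6067 0.2753 0.032 ]
corner [0.6441 0.1329 0.01  ]
corner [ 0.6076 -0.24    0.01  ]
corner [ 0.4785 -0.2285  0.01  ]
corner [0.5113 0.145  0.01  ]
sides [np.float64(0.375), np.float64(0.13), np.float64(0.375), np.float64(0.133)] angles [np.float64(84.4), np.float64(85.0), np.float64(-5.2), np.float64(-5.1)]
cradle [ 0.5596 -0.0556] yaw -5.31
pred hinge [ 0.54576514 -0.2049696 ] fork [0.57442898 0.10370237]
hinge84? [ 0.544  -0.2006  0.09  ]
hinge72 [ 0.5459 -0.2029  0.072 ]
fork [0.5741 0.1042 0.1   ]
knob [ 0.6501 -0.1536  0.134 ]
barhole [ 0.8287 -0.0785  0.084 ]
bar len 0.30986700105825415 ang 1.0578077934880719 knob len 0.11629358985556536
pin [0.4304 0.0601 0.1   ]
stand [0.4696 0.0813 0.062 ]
stand [0.459  0.0277 0.062 ]
stand [0.3968 0.0369 0.062 ]
stand [0.4072 0.0914 0.062 ]
[0.43316111 0.0593136 ]
hub [ 0.557  -0.3932  0.119 ]
leverend [ 0.4563 -0.3769  0.119 ]
plate [ 0.6568 -0.3747  0.008 ]
plate [ 0.6489 -0.4427  0.008 ]
plate [ 0.46   -0.4096  0.008 ]
plate [ 0.4686 -0.3452  0.008 ]
valve [ 0.55856892 -0.39302909]
vial [ 0.4247 -0.1507  0.075 ]
```

Everything agrees with the given sizes: plate 375×130 mm, bar length 310, knob radius 116, lever 102. The cradle is at (0.560,-0.0555) with yaw -5.3°, and the valve axis is at (0.557,-0.393) with yaw about -9.2°. Candidates for a cartridge: grey (65,277), (164,272) and (167,386) are real; red (305,138) and yellow (72,397) are look-alikes to leave alone. Next: move above the lever end and turn the tool.

Request:
{"fn": "jog_arm", "kwargs": {"increments": [[3.5, -1.36, 0, 0, 0, 0, -1], [3.5, -1.36, 0, 0, 0, 0, -1], [3.5, -1.36, 0, 0, 0, 0, -1], [3.5, -1.36, 0, 0, 0, 0, -1], [3.5, -1.36, 0, 0, 0, 0, -1], [3.5, -1.36, 0, 0, 0, 0, -1], [3.5, -1.36, 0, 0, 0, 0, -1], [3.5, -1.36, 0, 0, 0, 0, -1], [0, 0, 0, 0, 0, -1, -1], [0, 0, 0, 0, 0, -1, -1]]}}

```text
time_s: 0.93
tool_pos: [0.4756, -0.3803, 0.2299]
orientation: [0.95, 0.311, -0.0, -0.0]
ft_force: [-0.4, -0.2, 0.6]
gripper_width: 0.0937
gripper_force: 0.0
```

Request:
{"fn": "jog_arm", "kwargs": {"increments": [[0, 0, 0, 0, 0, -1, -1], [0, 0, 0, 0, 0, -1, -1], [0, 0, 0, 0, 0, -1, -1], [0, 0, 0, 0, 0, -1, -1], [0, 0, 0, 0, 0, -1, -1], [0, 0, 0, 0, 0, -1, -1], [0, 0, 0, 0, 0, -1, -1], [0, 0, 0, 0, 0, -1, -1], [0, 0, 0, 0, 0, -1, -1], [0, 0, 0, 0, 0, -1, -1]]}}

```text
time_s: 1.77
tool_pos: [0.4742, -0.3822, 0.2299]
orientation: [0.669, 0.744, 0.0, -0.001]
ft_force: [-0.6, -0.2, -0.7]
gripper_width: 0.0937
gripper_force: 0.0
```

Request:
{"fn": "jog_arm", "kwargs": {"increments": [[0, 0, 0, 0, 0, -1, -1], [0, 0, 0, 0, 0, -1, -1], [0, 0, 0, 0, 0, -1, -1], [0, 0, 0, 0, 0, -1, -1], [0, 0, 0, 0, 0, -1, -1], [0, 0, 0, 0, 0, -1, -1], [0, 0, 0, 0, 0, -1, -1], [0, 0, 0, 0, 0, -1, -1], [0, 0, 0, 0, 0, -1, -1], [0, 0, 0, 0, 0, -1, -1]]}}

```text
time_s: 2.6
tool_pos: [0.4742, -0.3822, 0.2299]
orientation: [0.207, 0.978, 0.0, -0.0]
ft_force: [0.5, 0.6, -0.3]
gripper_width: 0.0941
gripper_force: 0.0
```

Request:
{"fn": "jog_arm", "kwargs": {"increments": [[0, 0, 0, 0, 0, -1, -1], [0, 0, 0, 0, 0, -1, -1], [0, 0, 0, 0, 0, -0.5, -1], [0, 0, 0, 0, 0, 0, -1], [0, 0, 0, 0, 0, 0, -1]]}}

```text
time_s: 3.02
tool_pos: [0.4742, -0.3823, 0.23]
orientation: [0.081, 0.997, 0.0, -0.0]
ft_force: [0.8, 0.3, 0.5]
gripper_width: 0.0938
gripper_force: 0.0
```

Request:
{"fn": "jog_arm", "kwargs": {"increments": [[-0.34, 0.29, 2.3, 0, 0, 0, -1], [0, 0, 2.3, 0, 0, 0, -1], [0, 0, 2.3, 0, 0, 0, -1], [0, 0, 2.3, 0, 0, 0, -1], [0, 0, 2.1, 0, 0, 0, -1], [0, 0, 0, 0, 0, 0, 1], [0, 0, 0, 0, 0, 0, 1], [0, 0, 0, 0, 0, 0, 1], [0, 0, 0, 0, 0, 0, 1], [0, 0, 0, 0, 0, 0, 1]], "force": 15}}

```text
time_s: 3.85
tool_pos: [0.479, -0.381, 0.1194]
orientation: [0.081, 0.997, -0.001, 0.001]
ft_force: [-0.0, -0.8, 0.5]
gripper_width: 0.064
gripper_force: 0.0
```

Request:
{"fn": "jog_arm", "kwargs": {"increments": [[0, 0, 0, 0, 0, 0, 1], [0, 0, 0, 0, 0, 0, 1], [0, 0, 0, 0, 0, 0, 1], [0, 0, 0, 0, 0, 0, 1]]}}

```text
time_s: 4.18
tool_pos: [0.4782, -0.3802, 0.1177]
orientation: [0.081, 0.997, -0.0, 0.0]
ft_force: [-0.2, 0.3, 0.5]
gripper_width: 0.0372
gripper_force: 0.0
```

Request:
{"fn": "jog_arm", "kwargs": {"increments": [[0, 0, 0, 0, 0, 0, 1], [0, 0, 0, 0, 0, 0, 1], [0, 0, 0, 0, 0, 0, 1], [0, 0, 0, 0, 0, 0, 1], [0, 0, 0, 0, 0, 0, 1]]}}

```text
time_s: 4.6
tool_pos: [0.4781, -0.3798, 0.1173]
orientation: [0.081, 0.997, 0.0, -0.0]
ft_force: [-0.7, 2.1, 0.1]
gripper_width: 0.0159
gripper_force: 15.0
```

Request:
{"fn": "jog_arm", "kwargs": {"increments": [[-0.044, 0.836, 0, 0, 0, 1, 1], [-0.044, 0.836, 0, 0, 0, 1, 1], [-0.044, 0.836, 0, 0, 0, 1, 1], [-0.044, 0.836, 0, 0, 0, 1, 1], [-0.044, 0.836, 0, 0, 0, 1, 1]]}}

```text
time_s: 5.02
tool_pos: [0.4951, -0.3431, 0.1174]
orientation: [0.338, 0.941, -0.001, 0.0]
ft_force: [-0.4, -3.8, -2.4]
gripper_width: 0.0159
gripper_force: 15.0
```

Request:
{"fn": "jog_arm", "kwargs": {"increments": [[-0.044, 0.836, 0, 0, 0, 1, 1], [-0.044, 0.836, 0, 0, 0, 1, 1], [-0.044, 0.836, 0, 0, 0, 1, 1], [-0.044, 0.836, 0, 0, 0, 1, 1], [-0.044, 0.836, 0, 0, 0, 1, 1], [-0.044, 0.836, 0, 0, 0, 1, 1], [-0.044, 0.836, 0, 0, 0, 1, 1], [-0.044, 0.836, 0, 0, 0, 1, 1], [-0.044, 0.836, 0, 0, 0, 1, 1]]}}

```text
time_s: 5.77
tool_pos: [0.5613, -0.3145, 0.1174]
orientation: [0.728, 0.685, -0.002, 0.001]
ft_force: [-2.7, -4.8, -0.3]
gripper_width: 0.0161
gripper_force: 15.0
```

Request:
{"fn": "jog_arm", "kwargs": {"increments": [[0, 0.5, 0, 0, 0, 0.5, 1], [0, 0.4, 0, 0, 0, 0.5, 1], [0, 0.2, 0, 0, 0, 0, 1], [0, 0, 0, 0, 0, 0, 1]]}}

```text
time_s: 6.1
tool_pos: [0.5693, -0.3155, 0.1172]
orientation: [0.761, 0.648, -0.004, -0.003]
ft_force: [-14.1, -2.6, 6.5]
gripper_width: 0.0162
gripper_force: 15.0
```

Lever is on its stop (14 N reaction, yaw 80.8°). Releasing, lifting, and moving on to where I can look at the cartridges again.

Request:
{"fn": "jog_arm", "kwargs": {"increments": [[0, -0.3, 0, 0, 0, 0, -0.2], [0, 0, 0, 0, 0, 0, -0.2], [0, 0, 0, 0, 0, 0, -0.2], [0, 0, 0, 0, 0, 0, -0.2], [0, 0, -2.5, 0, 0, 0, -0.2], [0, 0, -2.5, 0, 0, 0, 0], [0, 0, -2.5, 0, 0, 0, 0], [0, 0, -2.5, 0, 0, 0, 0], [0, 0, -1.3, 0, 0, 1, 0], [0, 0, 0, 0, 0, 1, 0]], "force": 25}}

```text
time_s: 6.93
tool_pos: [0.5716, -0.3148, 0.2354]
orientation: [0.827, 0.563, 0.001, 0.004]
ft_force: [-0.1, 0.2, -0.8]
gripper_width: 0.047
gripper_force: 0.0
```

Request:
{"fn": "jog_arm", "kwargs": {"increments": [[0, 0, 0, 0, 0, 1, 0], [0, 0, 0, 0, 0, 1, 0], [0, 0, 0, 0, 0, 1, 0], [0, 0, 0, 0, 0, 1, 0], [0, 0, 0, 0, 0, 1, 0], [0, 0, 0, 0, 0, 1, 0], [0, 0, 0, 0, 0, 1, 0], [0, 0, 0, 0, 0, 1, 0], [0, 0, 0, 0, 0, 0.08, 0]]}}

```text
time_s: 7.68
tool_pos: [0.5699, -0.3135, 0.2305]
orientation: [0.985, 0.175, 0.0, 0.0]
ft_force: [0.2, -0.6, 0.5]
gripper_width: 0.0469
gripper_force: 0.0
```

Request:
{"fn": "jog_arm", "kwargs": {"increments": [[1.24, -3.38, 0, 0, 0, 0, 0], [1.24, -3.38, 0, 0, 0, 0, 0], [1.24, -3.38, 0, 0, 0, 0, 0], [1.24, -3.38, 0, 0, 0, 0, 0], [1.24, -3.38, 0, 0, 0, 0, 0], [1.24, -3.38, 0, 0, 0, 0, 0], [1.24, -3.38, 0, 0, 0, 0, 0], [1.24, -3.38, 0, 0, 0, 0, 0], [0, 0, 0, 0, 0, 0, 0]]}}

```text
time_s: 8.43
tool_pos: [0.5686, -0.0204, 0.2306]
orientation: [0.984, 0.18, 0.0, -0.001]
ft_force: [0.7, -0.2, 0.4]
gripper_width: 0.0469
gripper_force: 0.0
```

```bash
cat >> h.py <<'E'
def carts(im,y0=130,x1=225):
    g=cv2.cvtColor(im,cv2.COLOR_RGB2GRAY);hsv=cv2.cvtColor(im,cv2.COLOR_RGB2HSV)
    m=((g<92)&(hsv[:,:,1]<40)).astype(np.uint8)*255;m[:y0+40]=0;m[:,x1:]=0;m[290:]=0;m[:,:100]=0
    P=[]
    for c in cv2.findContours(m,0,2)[0]:
        if 25<cv2.contourArea(c)<90:
            M=cv2.moments(c);P.append(onz("top",M["m10"]/M["m00"],M["m01"]/M["m00"],.032)[:2])
    for i in range(len(P)):
        for j in range(i):
            d=P[i]-P[j];L=np.linalg.norm(d)
            if .072<L<.094:
                if d[0]<0:d=-d
                print("cart",((P[i]+P[j])/2).round(4),"L",L.round(4),"yaw",np.degrees(np.arctan2(d[1],d[0])).round(1))
    return P
def to(x,y,yaw=None):
    s=r.sense();q=s["orientation"];t=2*np.arctan2(q[1],q[0]);d=np.array([x,y])-s["tool_pos"][:2]
    if yaw is None: tt=t
    else: tt=np.radians(yaw)
    X=np.array([np.cos(tt),np.sin(tt)]);Y=np.array([X[1],-X[0]])
    dy=0 if yaw is None else (np.degrees(t)-yaw+180)%360-180
    print("pos",s["tool_pos"].round(4),"yaw",np.degrees(t).round(2),"turn units first",round(dy/6,2),"then cm x,y",(100*d@X).round(2),(100*d@Y).round(2),"f",s["ft_force"].round(1),"w",round(s["gripper_width"],4),"t",s["time_s"])
E
python3 - <<'E'
from h import *
im=capture("top");np.save("top1.npy",im)
carts(im);to(.567,.261,20.3)
cv2.imwrite("pics/t1.png",cv2.resize(im[100:310,90:450,::-1],None,fx=2.2,fy=2.2,interpolation=cv2.INTER_CUBIC))
E
```

```text
cart [0.5675 0.2607] L 0.0836 yaw 20.1
pos [ 0.5688 -0.0229  0.2306] yaw 20.69 turn units first 0.07 then cm x,y 9.68 -26.69 f [-0.2 -0.6  0.4] w 0.0469 t 8.4833
```

View pics/t1.png

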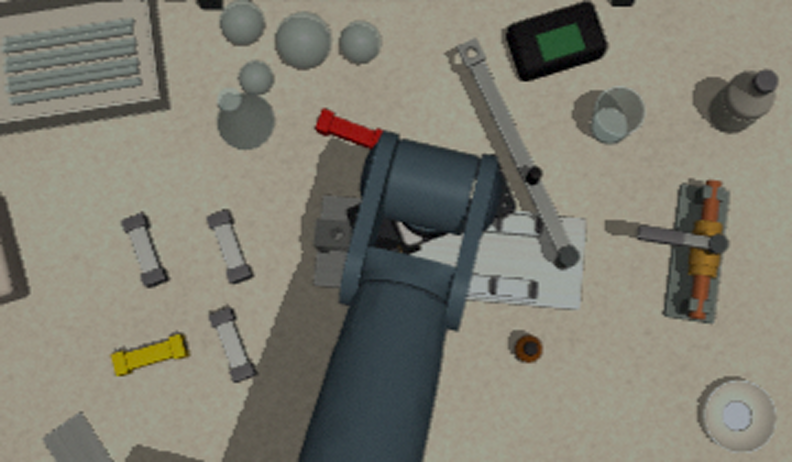

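Lever is square across the pipe (shut), pointing left from (715,243) in the crop. The cartridges have not moved: (228,245), (145,250), (232,343). Now going over the first one.

Request:
{"fn": "jog_arm", "kwargs": {"increments": [[1.21, -3.34, 0, 0, 0, 0.07, 0], [1.21, -3.34, 0, 0, 0, 0, 0], [1.21, -3.34, 0, 0, 0, 0, 0], [1.21, -3.34, 0, 0, 0, 0, 0], [1.21, -3.34, 0, 0, 0, 0, 0], [1.21, -3.34, 0, 0, 0, 0, 0], [1.21, -3.34, 0, 0, 0, 0, 0], [1.21, -3.31, 0, 0, 0, 0, 0], [0, 0, 2.5, 0, 0, 0, 0], [0, 0, 2.5, 0, 0, 0, 0]]}}

```text
time_s: 9.32
tool_pos: [0.5708, 0.2595, 0.1818]
orientation: [0.985, 0.174, 0.003, -0.0]
ft_force: [0.1, -0.7, 0.6]
gripper_width: 0.0471
gripper_force: 0.0
```

Request:
{"fn": "jog_arm", "kwargs": {"increments": [[0, 0, 2.5, 0, 0, 0, 0], [0, 0, 2.5, 0, 0, 0, 0], [0, 0, 2.5, 0, 0, 0, 0], [0, 0, 2.5, 0, 0, 0, 0], [0, 0, 0, 0, 0, 0, 0], [0, 0, 0, 0, 0, 0, 0]]}}

```text
time_s: 9.82
tool_pos: [0.5687, 0.2572, 0.0793]
orientation: [0.985, 0.172, -0.001, 0.0]
ft_force: [0.2, 0.8, 1.1]
gripper_width: 0.0466
gripper_force: 0.0
```

Request:
{"fn": "jog_arm", "kwargs": {"increments": [[0, -0.38, 1.5, 0, 0, 0, 0], [0, 0, 1.7, 0, 0, 0, 0], [0, 0, 1.7, 0, 0, 0, 0], [0, 0, 0, 0, 0, 0, 0], [0, 0, 0, 0, 0, 0, 1], [0, 0, 0, 0, 0, 0, 1], [0, 0, 0, 0, 0, 0, 1], [0, 0, 0, 0, 0, 0, 1], [0, 0, 0, 0, 0, 0, 1], [0, 0, 0, 0, 0, 0, 1]], "force": 25}}

```text
time_s: 10.65
tool_pos: [0.569, 0.2624, 0.0335]
orientation: [0.985, 0.173, 0.002, -0.0]
ft_force: [-1.1, 1.2, 6.0]
gripper_width: 0.0236
gripper_force: 25.0
```

Request:
{"fn": "jog_arm", "kwargs": {"increments": [[0, 0, 0, 0, 0, 0, 1], [0, 0, 0, 0, 0, 0, 1], [0, 0, -2, 0, 0, 0, 1], [0, 0, -2.5, 0, 0, 0, 1], [0, 0, -2.5, 0, 0, 0, 1], [0, 0, -2.5, 0, 0, 0, 1], [0, 0, -2.5, 0, 0, 0, 1], [0, 0, -2.5, 0, 0, 0, 1], [0, 0, -2.5, 0, 0, 0, 1], [0, 0, 0, 0, 0, 0, 1]]}}

```text
time_s: 11.48
tool_pos: [0.5705, 0.2625, 0.2074]
orientation: [0.985, 0.173, 0.005, -0.0]
ft_force: [-0.0, 0.1, 0.7]
gripper_width: 0.0233
gripper_force: 25.0
```

```bash
python3 -c "
from h import *
to(.5674,.0281,-5.3)"
```

```text
pos [0.5705 0.2625 0.2074] yaw 19.88 turn units first 4.2 then cm x,y 1.86 23.37 f [-0.   0.1  0.7] w 0.0233 t 11.4833
```

Request:
{"fn": "jog_arm", "kwargs": {"increments": [[0, 0, 0, 0, 0, 1, 1], [0, 0, 0, 0, 0, 1, 1], [0, 0, 0, 0, 0, 1, 1], [0, 0, 0, 0, 0, 1, 1], [0.29, 3.34, 0, 0, 0, 0.2, 1], [0.29, 3.34, 0, 0, 0, 0, 1], [0.29, 3.34, 0, 0, 0, 0, 1], [0.29, 3.34, 0, 0, 0, 0, 1], [0.29, 3.34, 0, 0, 0, 0, 1], [0.29, 3.34, 0, 0, 0, 0, 1]]}}

```text
time_s: 12.32
tool_pos: [0.5659, 0.0591, 0.1994]
orientation: [0.999, -0.046, -0.001, 0.0]
ft_force: [-0.2, 0.1, -1.3]
gripper_width: 0.0238
gripper_force: 25.0
```

Request:
{"fn": "jog_arm", "kwargs": {"increments": [[0.29, 3.34, 0, 0, 0, 0, 1], [0, 0, 2.4, 0, 0, 0, 1], [0, 0, 2.4, 0, 0, 0, 1], [0, 0, 2.4, 0, 0, 0, 1], [0, 0, 0, 0, 0, 0, 1], [0, 0, 0, 0, 0, 0, 1], [0, 0, 0, 0, 0, 0, 1]]}}

```text
time_s: 12.9
tool_pos: [0.5672, 0.0272, 0.1299]
orientation: [0.999, -0.046, 0.0, 0.0]
ft_force: [-0.1, -0.4, -1.7]
gripper_width: 0.0238
gripper_force: 25.0
```

```bash
python3 - <<'E'
from h import *
to(.5694,.0279,-5.3)
im=capture("scene");np.save("s1.npy",im)
cv2.imwrite("pics/s1.png",cv2.resize(im[150:300,190:380,::-1],None,fx=4,fy=4,interpolation=cv2.INTER_CUBIC))
E
```

```text
pos [0.5672 0.0272 0.1299] yaw -5.32 turn units first -0.0 then cm x,y 0.21 -0.09 f [-0.1 -0.4 -1.7] w 0.0238 t 12.9
```

View pics/s1.png

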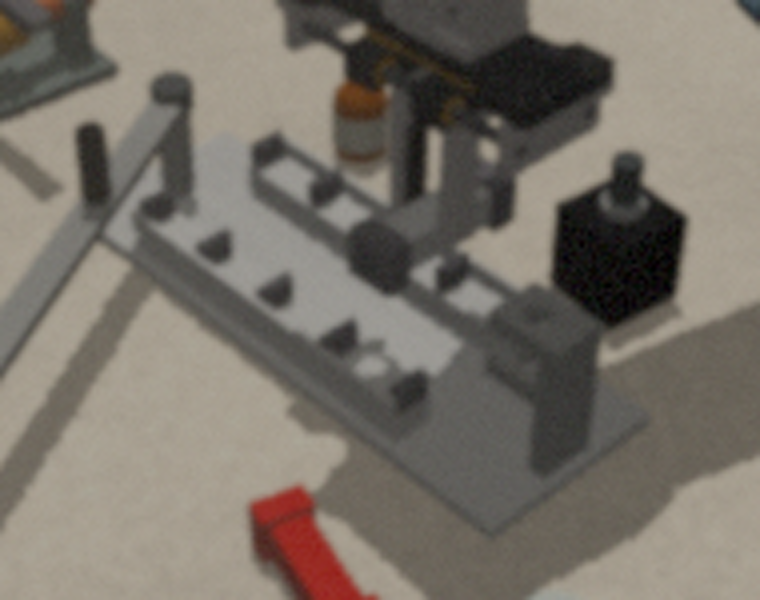

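Cartridge is held level above bay 4, whose front dividers show at crop (340,335) and (408,390). Lowering.

Request:
{"fn": "jog_arm", "kwargs": {"increments": [[0.21, -0.09, 1.5, 0, 0, 0, 1], [0, 0, 1.5, 0, 0, 0, 1], [0, 0, 1.5, 0, 0, 0, 1], [0, 0, 1.0, 0, 0, 0, 1], [0, 0, 0.5, 0, 0, 0, 1], [0, 0, 0.3, 0, 0, 0, 1], [0, 0, 0.2, 0, 0, 0, 1], [0, 0, 0.1, 0, 0, 0, 1], [0, 0, 0, 0, 0, 0, 1]]}}

```text
time_s: 13.7
tool_pos: [0.5695, 0.0278, 0.064]
orientation: [0.999, -0.047, 0.001, 0.0]
ft_force: [0.6, -0.2, -2.1]
gripper_width: 0.0236
gripper_force: 25.0
```

Not yet touching; easing down a little more until contact.

Request:
{"fn": "jog_arm", "kwargs": {"increments": [[0, 0, 0.1, 0, 0, 0, 1], [0, 0, 0.1, 0, 0, 0, 1], [0, 0, 0.1, 0, 0, 0, 1], [0, 0, 0, 0, 0, 0, 1]]}}

```text
time_s: 14.03
tool_pos: [0.5698, 0.0277, 0.0634]
orientation: [0.999, -0.046, -0.0, 0.0]
ft_force: [-8.8, 0.7, 15.4]
gripper_width: 0.0237
gripper_force: 25.0
```

Request:
{"fn": "jog_arm", "kwargs": {"increments": [[0, 0, -0.15, 0, 0, 0, 0], [0, 0, 0, 0, 0, 0, 0], [0, 0, 0, 0, 0, 0, 0], [0, 0, 0, 0, 0, 0, 0], [0, 0, -2, 0, 0, 0, 0], [0, 0, -3, 0, 0, 0, 0], [0, 0, -3, 0, 0, 0, 0], [0, 0, -3, 0, 0, 0, 0], [0, 0, -3, 0, 0, 0, 0], [0, 0, 0, 0, 0, 0, 0]]}}

```text
time_s: 14.87
tool_pos: [0.5727, 0.0274, 0.209]
orientation: [0.999, -0.046, 0.006, 0.001]
ft_force: [-0.4, 0.5, 1.0]
gripper_width: 0.0466
gripper_force: 0.0
```

```bash
python3 - <<'E'
from h import *
im=capture("top");carts(im)
s=capture("scene")
a=cv2.resize(im[150:280,130:240,::-1],(400,473),interpolation=cv2.INTER_CUBIC);b=cv2.resize(s[150:300,220:360,::-1],(400,429),interpolation=cv2.INTER_CUBIC)
cv2.imwrite("pics/p2.png",np.hstack([a[:429],b]))
to(.432,.254,22)
E
```

```text
pos [0.5698 0.0277 0.2031] yaw -5.33 turn units first -4.56 then cm x,y -4.3 -26.14 f [-0.  -0.  -0.4] w 0.0469 t 14.9667
```

View pics/p2.png

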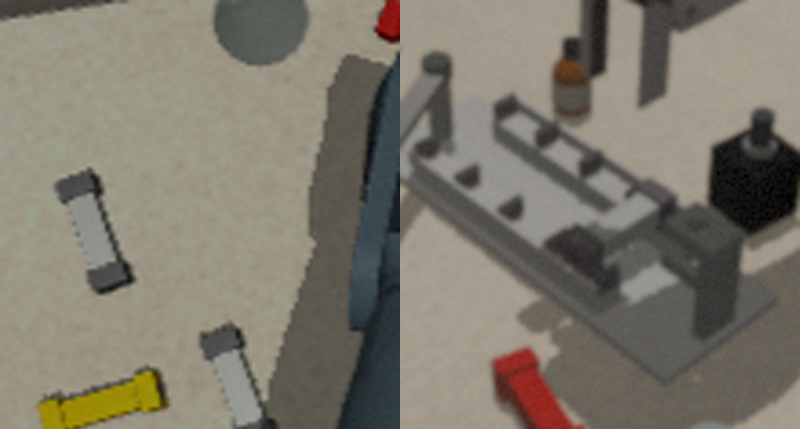

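Right half: the cartridge lies level in bay 4. Left half: the other two are unmoved, at native (155.5,213.5) and (195.5,256). Next cartridge A.

Request:
{"fn": "jog_arm", "kwargs": {"increments": [[0, 0, 0, 0, 0, -1, 0], [0, 0, 0, 0, 0, -1, 0], [0, 0, 0, 0, 0, -1, 0], [0, 0, 0, 0, 0, -1, 0], [0, 0, 0, 0, 0, -0.56, 0], [-0.54, -3.27, 0, 0, 0, 0, 0], [-0.54, -3.27, 0, 0, 0, 0, 0], [-0.54, -3.27, 0, 0, 0, 0, 0], [-0.54, -3.27, 0, 0, 0, 0, 0], [-0.54, -3.27, 0, 0, 0, 0, 0]]}}

```text
time_s: 15.8
tool_pos: [0.4805, 0.1701, 0.1995]
orientation: [0.982, 0.191, -0.002, -0.0]
ft_force: [-0.4, -0.0, 0.3]
gripper_width: 0.0467
gripper_force: 0.0
```

Request:
{"fn": "jog_arm", "kwargs": {"increments": [[-0.54, -3.27, 0, 0, 0, 0, 0], [-0.54, -3.27, 0, 0, 0, 0, 0], [-0.54, -3.27, 0, 0, 0, 0, 0], [0, 0, 2.5, 0, 0, 0, 0], [0, 0, 2.5, 0, 0, 0, 0], [0, 0, 2.5, 0, 0, 0, 0], [0, 0, 2.5, 0, 0, 0, 0], [0, 0, 2, 0, 0, 0, 0], [0, 0, 0, 0, 0, 0, 0], [0, 0, 0, 0, 0, 0, 0]]}}

```text
time_s: 16.63
tool_pos: [0.429, 0.2535, 0.0797]
orientation: [0.982, 0.191, -0.003, 0.0]
ft_force: [0.4, -0.1, 0.3]
gripper_width: 0.0472
gripper_force: 0.0
```

```bash
python3 - <<'E'
from h import *
to(.432,.254,22)
for n,a,b in(("A",(190.6,243.2),(200.3,268.7)),("C",(151.4,201.4),(160,225.9))):
    p,q=onz("top",*a,.032),onz("top",*b,.032);d=p-q;print(n,(p+q)/2,np.linalg.norm(d),np.degrees(np.arctan2(d[1],d[0])))
E
```

```text
pos [0.429  0.2535 0.0797] yaw 22.02 turn units first 0.0 then cm x,y 0.3 0.07 f [ 0.4 -0.1  0.3] w 0.0472 t 16.6333
A [0.43193664 0.25390653 0.032     ] 0.08297703336396979 22.02281144640218
C [0.56143681 0.37905228 0.032     ] 0.08116830557908603 20.918563743449575
```

Request:
{"fn": "jog_arm", "kwargs": {"increments": [[0.3, 0.07, 1.5, 0, 0, 0, 0], [0, 0, 1.5, 0, 0, 0, 0], [0, 0, 1.6, 0, 0, 0, 0], [0, 0, 0, 0, 0, 0, 0], [0, 0, 0, 0, 0, 0, 1], [0, 0, 0, 0, 0, 0, 1], [0, 0, 0, 0, 0, 0, 1], [0, 0, 0, 0, 0, 0, 1], [0, 0, 0, 0, 0, 0, 1], [0, 0, 0, 0, 0, 0, 1]]}}

```text
time_s: 17.47
tool_pos: [0.4349, 0.2552, 0.0374]
orientation: [0.982, 0.191, 0.001, -0.0]
ft_force: [-1.8, 1.6, 6.9]
gripper_width: 0.0239
gripper_force: 25.0
```

Request:
{"fn": "jog_arm", "kwargs": {"increments": [[0, 0, 0, 0, 0, 0, 1], [0, 0, 0, 0, 0, 0, 1], [0, 0, -2, 0, 0, 0, 1], [0, 0, -2.5, 0, 0, 0, 1], [0, 0, -2.5, 0, 0, 0, 1], [0, 0, -2.5, 0, 0, 0, 1], [0, 0, -2.5, 0, 0, 0, 1], [0, 0, -2.5, 0, 0, 0, 1], [0, 0, -2.5, 0, 0, 0, 1], [0, 0, 0, 0, 0, 0, 1]]}}

```text
time_s: 18.3
tool_pos: [0.4367, 0.2554, 0.2115]
orientation: [0.982, 0.191, 0.005, -0.0]
ft_force: [0.6, -0.3, -0.9]
gripper_width: 0.0236
gripper_force: 25.0
```

```bash
python3 -c "
from h import *
to(.5622,-.0276,-5.3)"
```

```text
pos [0.4367 0.2554 0.2115] yaw 22.04 turn units first 4.56 then cm x,y 15.11 27.02 f [ 0.6 -0.3 -0.9] w 0.0236 t 18.3
```

Request:
{"fn": "jog_arm", "kwargs": {"increments": [[0, 0, 0, 0, 0, 1, 1], [0, 0, 0, 0, 0, 1, 1], [0, 0, 0, 0, 0, 1, 1], [0, 0, 0, 0, 0, 1, 1], [1.7, 3, 0, 0, 0, 0.56, 1], [1.7, 3, 0, 0, 0, 0, 1], [1.7, 3, 0, 0, 0, 0, 1], [1.7, 3, 0, 0, 0, 0, 1], [1.7, 3, 0, 0, 0, 0, 1], [1.7, 3, 0, 0, 0, 0, 1]]}}

```text
time_s: 19.13
tool_pos: [0.5202, 0.0651, 0.2044]
orientation: [0.999, -0.047, -0.001, 0.0]
ft_force: [2.1, -0.3, -0.1]
gripper_width: 0.0236
gripper_force: 25.0
```

Request:
{"fn": "jog_arm", "kwargs": {"increments": [[1.7, 3, 0, 0, 0, 0, 1], [1.7, 3, 0, 0, 0, 0, 1], [1.8, 3, 0, 0, 0, 0, 1], [0, 0, 2.4, 0, 0, 0, 1], [0, 0, 2.4, 0, 0, 0, 1], [0, 0, 2.4, 0, 0, 0, 1], [0, 0, 0, 0, 0, 0, 1], [0, 0, 0, 0, 0, 0, 1], [0, 0, 0, 0, 0, 0, 1]]}}

```text
time_s: 19.88
tool_pos: [0.5644, -0.0277, 0.1346]
orientation: [0.999, -0.046, 0.0, 0.0]
ft_force: [0.1, 0.2, -0.0]
gripper_width: 0.0239
gripper_force: 25.0
```

```bash
python3 -c "
from h import *
to(.5652,-.0279,-5.3)"
```

```text
pos [ 0.5644 -0.0277  0.1346] yaw -5.32 turn units first -0.0 then cm x,y 0.08 0.01 f [ 0.1  0.2 -0. ] w 0.0239 t 19.8833
```

Request:
{"fn": "jog_arm", "kwargs": {"increments": [[0.08, 0, 1.5, 0, 0, 0, 1], [0, 0, 1.5, 0, 0, 0, 1], [0, 0, 1.5, 0, 0, 0, 1], [0, 0, 1.0, 0, 0, 0, 1], [0, 0, 0.5, 0, 0, 0, 1], [0, 0, 0.3, 0, 0, 0, 1], [0, 0, 0.2, 0, 0, 0, 1], [0, 0, 0.1, 0, 0, 0, 1], [0, 0, 0.1, 0, 0, 0, 1], [0, 0, 0, 0, 0, 0, 1]]}}

```text
time_s: 20.72
tool_pos: [0.5652, -0.0278, 0.0674]
orientation: [0.999, -0.047, 0.001, 0.0]
ft_force: [-0.2, -0.2, -0.2]
gripper_width: 0.0239
gripper_force: 25.0
```

Request:
{"fn": "jog_arm", "kwargs": {"increments": [[0, 0, 0.1, 0, 0, 0, 1], [0, 0, 0.1, 0, 0, 0, 1], [0, 0, 0, 0, 0, 0, 1]]}}

```text
time_s: 20.97
tool_pos: [0.5654, -0.0279, 0.0674]
orientation: [0.999, -0.046, -0.0, 0.0]
ft_force: [-6.3, 0.6, 13.1]
gripper_width: 0.0235
gripper_force: 25.0
```

Request:
{"fn": "jog_arm", "kwargs": {"increments": [[0, 0, -0.15, 0, 0, 0, 0], [0, 0, 0, 0, 0, 0, 0], [0, 0, 0, 0, 0, 0, 0], [0, 0, 0, 0, 0, 0, 0], [0, 0, -2, 0, 0, 0, 0], [0, 0, -3, 0, 0, 0, 0], [0, 0, -3, 0, 0, 0, 0], [0, 0, -3, 0, 0, 0, 0], [0, 0, -3, 0, 0, 0, 0], [0, 0, 0, 0, 0, 0, 0]]}}

```text
time_s: 21.8
tool_pos: [0.5683, -0.0286, 0.2135]
orientation: [0.999, -0.046, 0.006, 0.001]
ft_force: [0.3, -0.3, 0.4]
gripper_width: 0.0469
gripper_force: 0.0
```

```bash
python3 - <<'E'
from h import *
im=capture("top");s=capture("scene")
g=cv2.cvtColor(im,cv2.COLOR_RGB2GRAY);hsv=cv2.cvtColor(im,cv2.COLOR_RGB2HSV)
m=((g<84)&(hsv[:,:,1]<45)).astype(np.uint8)*255;m[:185]=0;m[285:]=0;m[:,:130]=0;m[:,210:]=0
for c in cv2.findContours(m,0,2)[0]:
    if cv2.contourArea(c)>15:
        M=cv2.moments(c);u,v=M["m10"]/M["m00"],M["m01"]/M["m00"];print(cv2.contourArea(c),round(u,1),round(v,1),onz("top",u,v,.032).round(4))
a=cv2.resize(im[150:280,130:240,::-1],(400,473),interpolation=cv2.INTER_CUBIC);b=cv2.resize(s[150:300,220:360,::-1],(400,429),interpolation=cv2.INTER_CUBIC)
cv2.imwrite("pics/p3.png",np.hstack([a[:429],b]))
to(.561,.3785,20.9)
E
```

```text
115.5 156.3 214.4 [0.5588 0.377  0.032 ]
pos [ 0.5655 -0.0279  0.2076] yaw -5.34 turn units first -4.37 then cm x,y 14.08 -38.13 f [-0.3 -0.1 -0.5] w 0.0472 t 21.9
```

View pics/p3.png

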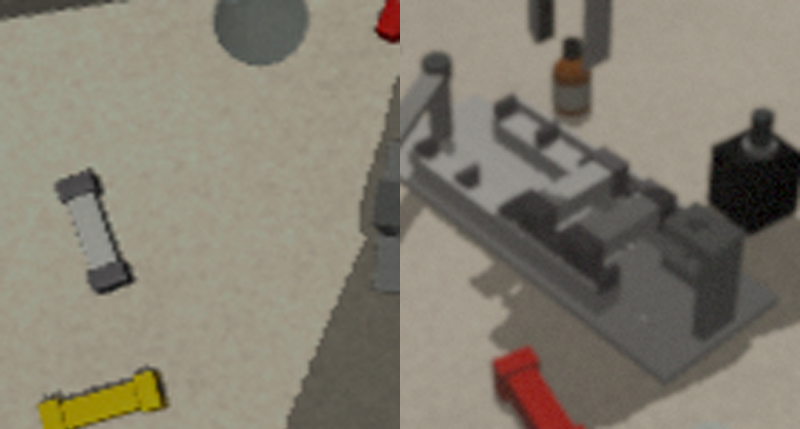

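Two cartridges are seated level in bays 4 and 3, and cartridge C is unmoved at native (156,214). Fetching it.

Request:
{"fn": "jog_arm", "kwargs": {"increments": [[0, 0, 0, 0, 0, -1, 0], [0, 0, 0, 0, 0, -1, 0], [0, 0, 0, 0, 0, -1, 0], [0, 0, 0, 0, 0, -1, 0], [1.28, -3.46, 0, 0, 0, -0.37, 0], [1.28, -3.46, 0, 0, 0, 0, 0], [1.28, -3.46, 0, 0, 0, 0, 0], [1.28, -3.46, 0, 0, 0, 0, 0], [1.28, -3.46, 0, 0, 0, 0, 0], [1.28, -3.46, 0, 0, 0, 0, 0]]}}

```text
time_s: 22.73
tool_pos: [0.5625, 0.1951, 0.2038]
orientation: [0.983, 0.181, -0.002, -0.0]
ft_force: [0.6, 0.1, 0.1]
gripper_width: 0.047
gripper_force: 0.0
```

Request:
{"fn": "jog_arm", "kwargs": {"increments": [[1.28, -3.46, 0, 0, 0, 0, 0], [1.28, -3.46, 0, 0, 0, 0, 0], [1.28, -3.46, 0, 0, 0, 0, 0], [1.28, -3.46, 0, 0, 0, 0, 0], [1.28, -3.46, 0, 0, 0, 0, 0], [0, 0, 2.5, 0, 0, 0, 0], [0, 0, 2.5, 0, 0, 0, 0], [0, 0, 2.5, 0, 0, 0, 0], [0, 0, 2.5, 0, 0, 0, 0], [0, 0, 2.5, 0, 0, 0, 0]]}}

```text
time_s: 23.57
tool_pos: [0.5603, 0.3774, 0.0774]
orientation: [0.983, 0.181, -0.002, 0.001]
ft_force: [-0.0, 0.1, -0.8]
gripper_width: 0.047
gripper_force: 0.0
```

Request:
{"fn": "jog_arm", "kwargs": {"increments": [[0, 0, 0, 0, 0, 0, 0], [0, 0, 0, 0, 0, 0, 0]]}}

```text
time_s: 23.73
tool_pos: [0.5599, 0.377, 0.078]
orientation: [0.983, 0.181, -0.003, 0.001]
ft_force: [0.7, 0.1, 0.6]
gripper_width: 0.047
gripper_force: 0.0
```

```bash
python3 -c "
from h import *
to(.560,.378,20.9)"
```

```text
pos [0.5599 0.377  0.078 ] yaw 20.88 turn units first -0.0 then cm x,y 0.04 -0.09 f [0.7 0.1 0.6] w 0.047 t 23.7333
```

Request:
{"fn": "jog_arm", "kwargs": {"increments": [[0.04, -0.09, 1.5, 0, 0, 0, 0], [0, 0, 1.5, 0, 0, 0, 0], [0, 0, 1.5, 0, 0, 0, 0], [0, 0, 0, 0, 0, 0, 0], [0, 0, 0, 0, 0, 0, 1], [0, 0, 0, 0, 0, 0, 1], [0, 0, 0, 0, 0, 0, 1], [0, 0, 0, 0, 0, 0, 1], [0, 0, 0, 0, 0, 0, 1], [0, 0, 0, 0, 0, 0, 1]]}}

```text
time_s: 24.57
tool_pos: [0.5627, 0.3795, 0.0374]
orientation: [0.983, 0.181, 0.001, -0.0]
ft_force: [-0.7, 2.0, 2.0]
gripper_width: 0.024
gripper_force: 25.0
```

Request:
{"fn": "jog_arm", "kwargs": {"increments": [[0, 0, 0, 0, 0, 0, 1], [0, 0, 0, 0, 0, 0, 1], [0, 0, -2, 0, 0, 0, 1], [0, 0, -2.5, 0, 0, 0, 1], [0, 0, -2.5, 0, 0, 0, 1], [0, 0, -2.5, 0, 0, 0, 1], [0, 0, -2.5, 0, 0, 0, 1], [0, 0, -2.5, 0, 0, 0, 1], [0, 0, -2.5, 0, 0, 0, 1], [0, 0, 0, 0, 0, 0, 1]]}}

```text
time_s: 25.4
tool_pos: [0.5646, 0.3799, 0.2121]
orientation: [0.983, 0.181, 0.004, -0.001]
ft_force: [1.6, 0.5, 0.4]
gripper_width: 0.0234
gripper_force: 25.0
```

```bash
python3 -c "
from h import *
to(.5570,-.0834,-5.3)"
```

```text
pos [0.5646 0.3799 0.2121] yaw 20.89 turn units first 4.36 then cm x,y 3.53 46.2 f [1.6 0.5 0.4] w 0.0234 t 25.4
```

Request:
{"fn": "jog_arm", "kwargs": {"increments": [[0, 0, 0, 0, 0, 1, 1], [0, 0, 0, 0, 0, 1, 1], [0, 0, 0, 0, 0, 1, 1], [0, 0, 0, 0, 0, 1, 1], [0.29, 3.55, 0, 0, 0, 0.36, 1], [0.29, 3.55, 0, 0, 0, 0, 1], [0.29, 3.55, 0, 0, 0, 0, 1], [0.29, 3.55, 0, 0, 0, 0, 1], [0.29, 3.55, 0, 0, 0, 0, 1], [0.29, 3.55, 0, 0, 0, 0, 1]]}}

```text
time_s: 26.23
tool_pos: [0.5598, 0.1634, 0.2039]
orientation: [0.999, -0.046, -0.002, 0.0]
ft_force: [0.2, 0.3, -0.9]
gripper_width: 0.0238
gripper_force: 25.0
```

Request:
{"fn": "jog_arm", "kwargs": {"increments": [[0.29, 3.55, 0, 0, 0, 0, 1], [0.29, 3.55, 0, 0, 0, 0, 1], [0.29, 3.55, 0, 0, 0, 0, 1], [0.29, 3.55, 0, 0, 0, 0, 1], [0.29, 3.55, 0, 0, 0, 0, 1], [0.29, 3.55, 0, 0, 0, 0, 1], [0.29, 3.55, 0, 0, 0, 0, 1], [0, 0, 0, 0, 0, 0, 1]]}}

```text
time_s: 26.9
tool_pos: [0.5575, -0.0892, 0.2043]
orientation: [0.999, -0.049, -0.001, 0.001]
ft_force: [-0.8, 0.2, -2.2]
gripper_width: 0.0238
gripper_force: 25.0
```

Request:
{"fn": "jog_arm", "kwargs": {"increments": [[0, 0, 2.4, 0, 0, 0, 1], [0, 0, 2.4, 0, 0, 0, 1], [0, 0, 2.4, 0, 0, 0, 1], [0, 0, 0, 0, 0, 0, 1], [0, 0, 0, 0, 0, 0, 1]]}}

```text
time_s: 27.32
tool_pos: [0.5568, -0.083, 0.1319]
orientation: [0.999, -0.046, -0.003, -0.001]
ft_force: [-0.0, 0.2, -2.0]
gripper_width: 0.0238
gripper_force: 25.0
```

```bash
python3 -c "
from h import *
to(.5597,-.0836,-5.3)"
```

```text
pos [ 0.5568 -0.083   0.1319] yaw -5.25 turn units first 0.01 then cm x,y 0.3 0.04 f [-0.   0.2 -2. ] w 0.0238 t 27.3167
```

Request:
{"fn": "jog_arm", "kwargs": {"increments": [[0.3, 0.04, 1.5, 0, 0, 0, 1], [0, 0, 1.5, 0, 0, 0, 1], [0, 0, 1.5, 0, 0, 0, 1], [0, 0, 1.0, 0, 0, 0, 1], [0, 0, 0.5, 0, 0, 0, 1], [0, 0, 0.2, 0, 0, 0, 1], [0, 0, 0.15, 0, 0, 0, 1], [0, 0, 0.1, 0, 0, 0, 1], [0, 0, 0.1, 0, 0, 0, 1], [0, 0, 0, 0, 0, 0, 1]]}}

```text
time_s: 28.15
tool_pos: [0.5619, -0.0848, 0.0694]
orientation: [0.999, -0.046, 0.0, 0.0]
ft_force: [0.5, -0.5, -2.8]
gripper_width: 0.0239
gripper_force: 25.0
```

Request:
{"fn": "jog_arm", "kwargs": {"increments": [[0, 0, 0.1, 0, 0, 0, 1], [0, 0, 0, 0, 0, 0, 1]]}}

```text
time_s: 28.32
tool_pos: [0.5617, -0.0847, 0.0681]
orientation: [0.999, -0.046, 0.0, 0.0]
ft_force: [0.7, 0.8, -2.5]
gripper_width: 0.0238
gripper_force: 25.0
```

Request:
{"fn": "jog_arm", "kwargs": {"increments": [[-0.2, -0.08, 0.1, 0, 0, 0, 1], [0, 0, 0.1, 0, 0, 0, 1], [0, 0, 0, 0, 0, 0, 1]]}}

```text
time_s: 28.57
tool_pos: [0.5602, -0.0839, 0.0674]
orientation: [0.999, -0.046, 0.0, 0.0]
ft_force: [-2.4, 1.2, 6.2]
gripper_width: 0.0241
gripper_force: 25.0
```

Request:
{"fn": "jog_arm", "kwargs": {"increments": [[0, 0, -0.1, 0, 0, 0, 0], [0, 0, 0, 0, 0, 0, 0], [0, 0, 0, 0, 0, 0, 0], [0, 0, 0, 0, 0, 0, 0], [0, 0, -2, 0, 0, 0, 0], [0, 0, -3, 0, 0, 0, 0], [0, 0, -3, 0, 0, 0, 0], [0, 0, -3, 0, 0, 0, 0], [0, 0, -3, 0, 0, 0, 0], [0, 0, 0, 0, 0, 0, 0]]}}

```text
time_s: 29.4
tool_pos: [0.5631, -0.0848, 0.2141]
orientation: [0.999, -0.046, 0.006, 0.002]
ft_force: [0.2, -0.1, 1.0]
gripper_width: 0.0467
gripper_force: 0.0
```

Request:
{"fn": "jog_arm", "kwargs": {"increments": [[0, 0, 0, 0, 0, -1, 0], [0, 0, 0, 0, 0, -1, 0], [0, 0, 0, 0, 0, -1, 0], [0, 0, 0, 0, 0, -1, 0], [0, 0, 0, 0, 0, -0.9, 0], [0, 0, 0, 0, 0, 0, 0], [0, 0, 0, 0, 0, 0, 0]]}}

```text
time_s: 29.98
tool_pos: [0.5594, -0.0836, 0.2063]
orientation: [0.978, 0.208, -0.0, -0.0]
ft_force: [0.3, 0.1, -0.2]
gripper_width: 0.0471
gripper_force: 0.0
```

```bash
python3 - <<'E'
from h import *
s=capture("scene");im=capture("top")
b=cv2.resize(s[150:300,200:360,::-1],(440,412),interpolation=cv2.INTER_CUBIC)
a=cv2.resize(im[100:240,270:390,::-1],(353,412),interpolation=cv2.INTER_CUBIC)
cv2.imwrite("pics/p4.png",np.hstack([b,a]))
to(.6505,-.156,24.1)
print([proj("top",[.6505,-.156,.134]),proj("scene",[.6505,-.156,.134])])
E
```

```text
pos [ 0.5595 -0.0836  0.2065] yaw 24.02 turn units first -0.01 then cm x,y 5.35 10.32 f [ 0.1 -0.6 -0. ] w 0.0471 t 30.0833
[array([332.89170828, 177.88402873]), array([210.7794163, 181.9500175])]
```

View pics/p4.png

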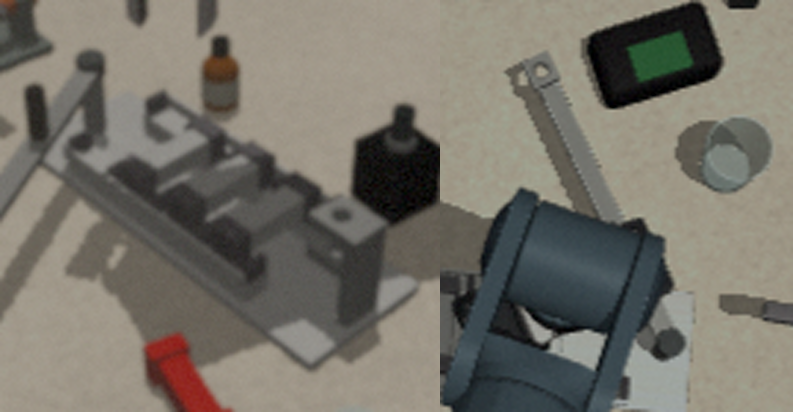

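Three cartridges level in bays 4, 3 and 2. Knob top at left-crop (37,90), i.e. scene native (213.5,182.8). Cross-checking its position.

```bash
python3 - <<'E'
from h import *
print(onz("scene",213.3,182.5,.134),tri((332.6,178.5),(213.3,182.5)))
E
```

```text
[ 0.64815025 -0.15015369  0.134     ] (array([ 0.64762999, -0.15387387,  0.13233516]), np.float64(0.003912243298881891))
```

Request:
{"fn": "jog_arm", "kwargs": {"increments": [[1.79, 3.36, 0, 0, 0, 0, 0], [1.79, 3.36, 0, 0, 0, 0, 0], [1.79, 3.36, 0, 0, 0, 0, 0], [0, 0, 1, 0, 0, 0, 0], [0, 0, 2, 0, 0, 0, 0], [0, 0, 2, 0, 0, 0, 0], [0, 0, 2, 0, 0, 0, 0], [0, 0, 1.5, 0, 0, 0, 0], [0, 0, 0, 0, 0, 0, 0]]}}

```text
time_s: 30.83
tool_pos: [0.6472, -0.1525, 0.1174]
orientation: [0.978, 0.209, -0.003, -0.002]
ft_force: [-0.0, 0.5, -0.3]
gripper_width: 0.0468
gripper_force: 0.0
```

Request:
{"fn": "jog_arm", "kwargs": {"increments": [[0, 0, 0, 0, 0, 0, 1], [0, 0, 0, 0, 0, 0, 1], [0, 0, 0, 0, 0, 0, 1], [0, 0, 0, 0, 0, 0, 1], [0, 0, 0, 0, 0, 0, 1], [0, 0, 0, 0, 0, 0, 1], [0, 0, 0, 0, 0, 0, 1]], "force": 15}}

```text
time_s: 31.42
tool_pos: [0.6507, -0.1542, 0.1234]
orientation: [0.978, 0.209, 0.001, 0.001]
ft_force: [-0.4, -0.4, 4.5]
gripper_width: 0.0175
gripper_force: 15.0
```

Request:
{"fn": "jog_arm", "kwargs": {"increments": [[-0.06, -1.2, 0, 0, 0, -1, 1], [-0.06, -1.2, 0, 0, 0, -1, 1], [-0.06, -1.2, 0, 0, 0, -1, 1], [-0.06, -1.2, 0, 0, 0, -1, 1], [-0.06, -1.2, 0, 0, 0, -1, 1], [-0.06, -1.2, 0, 0, 0, -1, 1], [-0.06, -1.2, 0, 0, 0, -1, 1], [-0.06, -1.2, 0, 0, 0, -1, 1], [0, 0, 0, 0, 0, 0, 1]]}}

```text
time_s: 32.17
tool_pos: [0.5797, -0.0912, 0.1233]
orientation: [0.807, 0.59, -0.0, 0.001]
ft_force: [-1.6, -1.0, 4.6]
gripper_width: 0.0177
gripper_force: 15.0
```

```bash
python3 -c "
from h import *
to(.5564,-.0905,84.7)"
```

```text
pos [ 0.5797 -0.0912  0.1233] yaw 72.36 turn units first -2.06 then cm x,y -0.14 -2.32 f [-1.6 -1.   4.6] w 0.0177 t 32.1667
```

Request:
{"fn": "jog_arm", "kwargs": {"increments": [[-0.03, -0.6, 0, 0, 0, -0.5, 1], [-0.03, -0.6, 0, 0, 0, -0.5, 1], [-0.03, -0.6, 0, 0, 0, -0.5, 1], [-0.02, -0.3, 0, 0, 0, -0.3, 1], [0, -0.2, 0, 0, 0, -0.2, 1], [0, -0.1, 0, 0, 0, 0, 1], [0, 0, 0, 0, 0, 0, 1]]}}

```text
time_s: 32.75
tool_pos: [0.5576, -0.0866, 0.1233]
orientation: [0.743, 0.67, 0.001, 0.0]
ft_force: [0.5, 2.3, 5.5]
gripper_width: 0.0177
gripper_force: 15.0
```

Request:
{"fn": "jog_arm", "kwargs": {"increments": [[0, -0.2, 0, 0, 0, 0, 1], [0, -0.1, 0, 0, 0, 0, 1], [0, 0, 0, 0, 0, 0, 1]]}}

```text
time_s: 33.0
tool_pos: [0.5555, -0.0863, 0.1233]
orientation: [0.742, 0.67, 0.002, 0.001]
ft_force: [5.5, 3.0, 3.9]
gripper_width: 0.0176
gripper_force: 15.0
```

Request:
{"fn": "jog_arm", "kwargs": {"increments": [[0, -0.15, 0, 0, 0, 0, 1], [0, -0.1, 0, 0, 0, 0, 1], [0, 0, 0, 0, 0, 0, 1]]}}

```text
time_s: 33.25
tool_pos: [0.5553, -0.0863, 0.1233]
orientation: [0.743, 0.67, 0.004, 0.004]
ft_force: [15.3, 2.1, -3.7]
gripper_width: 0.0174
gripper_force: 15.0
```

Bar is on its stop (15 N). Releasing it and going to the pin.

Request:
{"fn": "jog_arm", "kwargs": {"increments": [[0, 0.25, 0, 0, 0, 0, 0], [0, 0, 0, 0, 0, 0, 0], [0, 0, 0, 0, 0, 0, 0], [0, 0, 0, 0, 0, 0, 0], [0, 0, -2, 0, 0, 0, 0], [0, 0, -2.5, 0, 0, 0, 0], [0, 0, -2.5, 0, 0, 0, 0], [0, 0, -2.5, 0, 0, 0, 0], [0, 0, -1, 0, 0, 0, 0], [0, 0, 0, 0, 0, 0, 0]]}}

```text
time_s: 34.08
tool_pos: [0.5551, -0.0871, 0.2297]
orientation: [0.742, 0.67, 0.001, 0.002]
ft_force: [0.5, 0.2, 0.5]
gripper_width: 0.0471
gripper_force: 0.0
```

Request:
{"fn": "jog_arm", "kwargs": {"increments": [[2.66, -2.78, 0, 0, 0, 0, 0], [2.66, -2.78, 0, 0, 0, 0, 0], [2.66, -2.78, 0, 0, 0, 0, 0], [2.66, -2.78, 0, 0, 0, 0, 0], [2.66, -2.78, 0, 0, 0, 0, 0], [0, 0, 0, 0, 0, 0, 0], [0, 0, 0, 0, 0, 0, 0]]}}

```text
time_s: 34.67
tool_pos: [0.4275, 0.0611, 0.225]
orientation: [0.742, 0.671, -0.001, -0.001]
ft_force: [0.1, -0.6, -0.5]
gripper_width: 0.0469
gripper_force: 0.0
```

```bash
python3 - <<'E'
from h import *
s=capture("scene");im=capture("top");np.save("s5.npy",s);np.save("t5.npy",im)
b=cv2.resize(s[150:270,230:390,::-1],(800,600),interpolation=cv2.INTER_CUBIC)
cv2.imwrite("pics/p5.png",b)
to(.4304,.0601)
E
```

```text
pos [0.4291 0.0597 0.2259] yaw 84.12 turn units first 0.0 then cm x,y 0.06 0.12 f [ 0.4  0.  -0.4] w 0.0468 t 34.7667
```

View pics/p5.png

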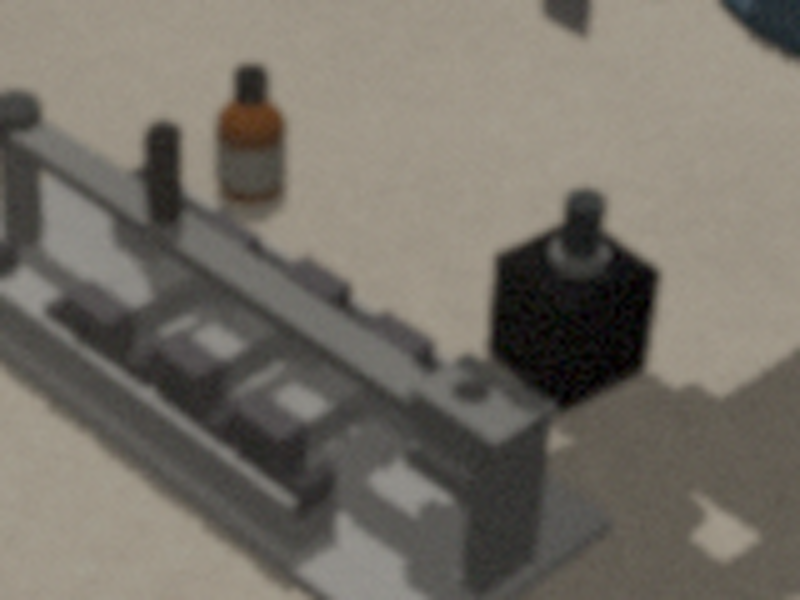

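The bar lies closed in the fork. Fork hole is at crop (474,388), pin grip top at (584,201), collar at (581,255). Comparing both views.

```bash
python3 - <<'E'
from h import *
print("fork scene",onz("scene",324.8,227.5,.1),"pin scene",onz("scene",346.8,190.1,.1),"collar",onz("scene",346.2,200.8,.070))
C=lambda x,y:((x+.5)/2.55+130-.5,(y+.5)/2.55+105-.5)
print("fork tri",tri(C(289,259),(324.8,227.5)),"pin tri",tri(C(327,385),(346.8,190.1)))
E
```

```text
fork scene [0.5715386  0.10770724 0.1       ] pin scene [0.4306534  0.06551691 0.1       ] collar [0.43100019 0.06770211 0.07      ]
fork tri (array([0.57290548, 0.10601985, 0.10015279]), np.float64(0.0043235035855521105)) pin tri (array([0.42929668, 0.06213876, 0.09780973]), np.float64(0.004433677455184076))
```

Request:
{"fn": "jog_arm", "kwargs": {"increments": [[0.19, 0.11, 2.4, 0, 0, 0, 0], [0, 0, 2.4, 0, 0, 0, 0], [0, 0, 2.4, 0, 0, 0, 0], [0, 0, 2.4, 0, 0, 0, 0], [0, 0, 1.8, 0, 0, 0, 0], [0, 0, 1.0, 0, 0, 0, 0], [0, 0, 0, 0, 0, 0, 0], [0, 0, 0, 0, 0, 0, 0]]}}

```text
time_s: 35.43
tool_pos: [0.4309, 0.0612, 0.1028]
orientation: [0.743, 0.67, -0.0, -0.0]
ft_force: [1.0, -0.2, -0.1]
gripper_width: 0.0473
gripper_force: 0.0
```

Request:
{"fn": "jog_arm", "kwargs": {"increments": [[0, 0, 0.1, 0, 0, 0, 1], [0, 0, 0, 0, 0, 0, 1], [0, 0, 0, 0, 0, 0, 1], [0, 0, 0, 0, 0, 0, 1], [0, 0, 0, 0, 0, 0, 1], [0, 0, 0, 0, 0, 0, 1], [0, 0, 0, 0, 0, 0, 1], [0, 0, 0, 0, 0, 0, 1]], "force": 40}}

```text
time_s: 36.1
tool_pos: [0.4307, 0.0618, 0.1025]
orientation: [0.742, 0.67, 0.0, 0.0]
ft_force: [-2.6, 0.3, 6.1]
gripper_width: 0.0191
gripper_force: 40.0
```

Request:
{"fn": "jog_arm", "kwargs": {"increments": [[0, 0, -1.5, 0, 0, 0, 1], [0, 0, -2.5, 0, 0, 0, 1], [0, 0, -2.5, 0, 0, 0, 1], [0, 0, -2.5, 0, 0, 0, 1], [0, 0, -2.0, 0, 0, 0, 1], [1.44, 3.43, 0, 0, 0, 0, 1], [1.44, 3.43, 0, 0, 0, 0, 1], [1.44, 3.43, 0, 0, 0, 0, 1], [1.44, 3.43, 0, 0, 0, 0, 1], [0, 0, 0, 0, 0, 0, 1]]}}

```text
time_s: 36.93
tool_pos: [0.5768, 0.106, 0.2096]
orientation: [0.742, 0.67, -0.0, -0.0]
ft_force: [-0.4, -0.4, -2.2]
gripper_width: 0.0192
gripper_force: 40.0
```

Request:
{"fn": "jog_arm", "kwargs": {"increments": [[0, 0, 0, 0, 0, 0, 1], [0, 0, 0.5, 0, 0, 0, 1], [0, 0, 0, 0, 0, 0, 1], [0, 0, 0, 0, 0, 0, 1]]}}

```text
time_s: 37.27
tool_pos: [0.5717, 0.1048, 0.2067]
orientation: [0.743, 0.67, -0.0, -0.0]
ft_force: [0.2, -0.1, -1.5]
gripper_width: 0.0189
gripper_force: 40.0
```

```bash
python3 - <<'E'
from h import *
s=capture("scene");im=capture("top");np.save("s6.npy",s)
cv2.imwrite("pics/p6.png",cv2.resize(s[160:260,270:380,::-1],(660,600),interpolation=cv2.INTER_CUBIC))
to(.573,.105)
t=r.sense()["tool_pos"];a=t-np.array([0,0,.0405+.056])
print("tip at",a,proj("scene",a),"under it on fork",proj("scene",[a[0],a[1],.1]))
E
```

```text
pos [0.5723 0.1048 0.2074] yaw 84.11 turn units first 0.0 then cm x,y 0.03 0.07 f [ 0.2  0.8 -1.4] w 0.0193 t 37.3667
tip at [0.57232112 0.10479    0.11093983] [323.81421689 223.08455279] under it on fork [323.45656132 227.07269389]
```

View pics/p6.png

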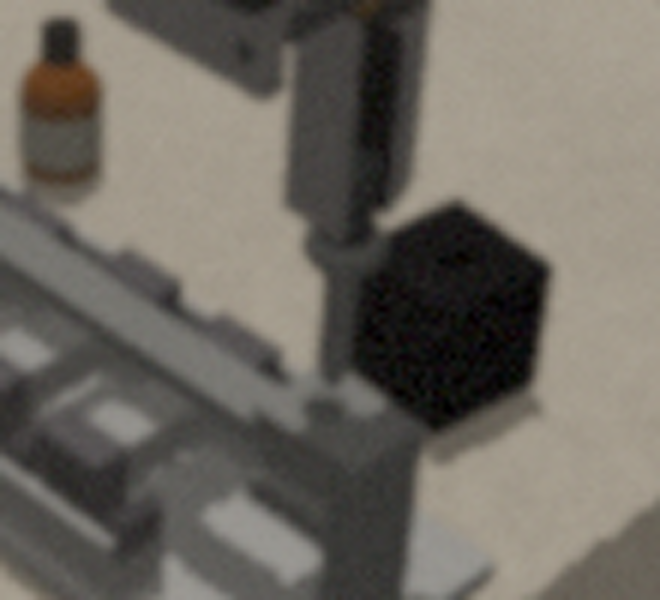

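Pin shank centred at crop x≈339, tip about y 380; the hole is at about (328,405). The tip is roughly 3 mm off. Measuring more finely.

```bash
python3 - <<'E'
from h import *
s=cv2.cvtColor(np.load("s6.npy"),cv2.COLOR_RGB2GRAY).astype(int);o=cv2.cvtColor(np.load("s5.npy"),cv2.COLOR_RGB2GRAY).astype(int)
print(s[204:232,318:336]);print(o[222:233,316:334])
E
```

```text
[[153 152 149 137 108  82  61  59  63  60  58  58  57  51  46  37  29  23]
 [152 154 150 145 134 107  72  62  59  63  56  51  49  42  37  21  21  23]
 [156 155 155 153 148 125  84  58  59  56  54  51  36  29  25  13  15  16]
 [155 154 155 156 150 130  88  60  59  59  54  46  28  18  26  21  16  22]
 [157 157 156 156 150 129  88  64  57  61  54  46  32  20  12  14  11  19]
 [154 158 157 155 150 126  82  60  62  59  49  44  29  21  23   5  26  23]
 [155 153 154 155 148 125  79  61  56  60  54  41  19  20  11  19  19  16]
 [154 153 152 153 149 121  80  58  59  56  55  37  28  23  15   2   6  19]
 [155 154 152 153 145 118  77  56  59  57  50  33  24  16  18  21  16  18]
 [156 156 154 151 141 113  75  56  58  58  52  35  26   7  26  12  14  19]
 [157 156 155 152 139 107  70  56  54  56  47  30  18   9   7  19  24  16]
 [158 156 157 153 138 106  69  57  55  55  48  33  18   4  13  14  21  23]
 [156 157 155 150 135  96  66  59  61  58  44  20  16  19   7   0  19  24]
 [154 155 154 151 135  94  58  60  60  54  45  29  22  21  19  18  15  19]
 [154 155 158 147 128  91  63  59  61  56  46  23 
[... 1126 characters left out ...]
 70  68  57  48  24  22]
 [ 83  98 106 108 109 105  96  85  76  68  72  70  71  73  73  63  48  31]
 [106 110 111 112 110 104  94  90  78  72  68  71  66  70  74  71  66  48]
 [111 112 114 108 102  92  80  73  70  64  66  64  68  71  68  72  67  64]
 [116 114 113 107  95  74  64  59  60  59  60  72  81  80  77  74  70  67]
 [113 114 112 110  93  73  59  59  56  57  58  74  94  98  85  71  67  67]
 [104 112 113 110  98  86  73  67  63  67  70  86 101 106  98  87  75  68]
 [ 85 102 110 110 111 102  92  89  83  83  91  99 111 112 110  99  87  72]
 [ 66  80  93 102 109 110 107 107 107 108 106 110 110 111 112 108  99  93]
 [ 58  61  72  89  99 108 111 113 113 112 112 114 114 112 113 112 107 107]]
```

Request:
{"fn": "jog_arm", "kwargs": {"increments": [[-0.03, 0.28, 0, 0, 0, 0, 1], [0, 0, 0, 0, 0, 0, 1], [0, 0, 0.5, 0, 0, 0, 1], [0, 0, 0.4, 0, 0, 0, 1], [0, 0, 0.3, 0, 0, 0, 1], [0, 0, 0.3, 0, 0, 0, 1], [0, 0, 0.2, 0, 0, 0, 1], [0, 0, 0, 0, 0, 0, 1]]}}

```text
time_s: 38.03
tool_pos: [0.5753, 0.1045, 0.1891]
orientation: [0.742, 0.67, -0.0, -0.0]
ft_force: [-0.6, 0.6, -1.0]
gripper_width: 0.0191
gripper_force: 40.0
```

Tip is inside the hole with no force. Continuing.

Request:
{"fn": "jog_arm", "kwargs": {"increments": [[0, 0, 0.3, 0, 0, 0, 1], [0, 0, 0.3, 0, 0, 0, 1], [0, 0, 0.3, 0, 0, 0, 1], [0, 0, 0, 0, 0, 0, 1]]}}

```text
time_s: 38.37
tool_pos: [0.5752, 0.1044, 0.1801]
orientation: [0.742, 0.67, -0.0, -0.0]
ft_force: [-1.1, 0.3, -1.4]
gripper_width: 0.0192
gripper_force: 40.0
```

Request:
{"fn": "jog_arm", "kwargs": {"increments": [[0, 0, 0.3, 0, 0, 0, 1], [0, 0, 0.3, 0, 0, 0, 1], [0, 0, 0.2, 0, 0, 0, 1], [0, 0, 0, 0, 0, 0, 1]]}}

```text
time_s: 38.7
tool_pos: [0.5754, 0.1044, 0.1723]
orientation: [0.742, 0.67, -0.0, -0.0]
ft_force: [-0.6, -0.6, -0.8]
gripper_width: 0.0188
gripper_force: 40.0
```

Request:
{"fn": "jog_arm", "kwargs": {"increments": [[0, 0, 0.3, 0, 0, 0, 1], [0, 0, 0.3, 0, 0, 0, 1], [0, 0, 0.3, 0, 0, 0, 1], [0, 0, 0.3, 0, 0, 0, 1], [0, 0, 0, 0, 0, 0, 1]]}}

```text
time_s: 39.12
tool_pos: [0.5753, 0.1044, 0.16]
orientation: [0.742, 0.67, -0.0, -0.0]
ft_force: [-0.4, -0.1, -1.3]
gripper_width: 0.019
gripper_force: 40.0
```

Request:
{"fn": "jog_arm", "kwargs": {"increments": [[0, 0, 0.4, 0, 0, 0, 1], [0, 0, 0.4, 0, 0, 0, 1], [0, 0, 0.4, 0, 0, 0, 1], [0, 0, 0.4, 0, 0, 0, 1], [0, 0, 0.2, 0, 0, 0, 1], [0, 0, 0, 0, 0, 0, 1]]}}

```text
time_s: 39.62
tool_pos: [0.5753, 0.1044, 0.1421]
orientation: [0.742, 0.67, -0.0, -0.0]
ft_force: [0.9, 0.1, -1.0]
gripper_width: 0.0195
gripper_force: 40.0
```

Request:
{"fn": "jog_arm", "kwargs": {"increments": [[0, 0, 0.1, 0, 0, 0, 1], [0, 0, 0.1, 0, 0, 0, 1], [0, 0, 0.1, 0, 0, 0, 1], [0, 0, 0, 0, 0, 0, 1]]}}

```text
time_s: 39.95
tool_pos: [0.5758, 0.1044, 0.1406]
orientation: [0.742, 0.67, -0.0, 0.0]
ft_force: [-2.7, 0.7, 2.2]
gripper_width: 0.019
gripper_force: 40.0
```

Request:
{"fn": "jog_arm", "kwargs": {"increments": [[0, 0, 0.1, 0, 0, 0, 1], [0, 0, 0.1, 0, 0, 0, 1], [0, 0, 0, 0, 0, 0, 1]]}}

```text
time_s: 40.2
tool_pos: [0.5759, 0.1045, 0.1405]
orientation: [0.742, 0.67, -0.0, -0.0]
ft_force: [-9.1, -0.7, 13.9]
gripper_width: 0.0188
gripper_force: 40.0
```

Head is seated on the fork (14 N at the predicted height). Releasing and going to the valve.

Request:
{"fn": "jog_arm", "kwargs": {"increments": [[0, 0, -0.1, 0, 0, 0, 0], [0, 0, 0, 0, 0, 0, 0], [0, 0, 0, 0, 0, 0, 0], [0, 0, 0, 0, 0, 0, 0], [0, 0, -2, 0, 0, 0, 0], [0, 0, -2.5, 0, 0, 0, 0], [0, 0, -2.5, 0, 0, 0, 0], [0, 0, -2.0, 0, 0, 0, 0], [0, 0, 0, 0, 0, 0.55, 0], [0, 0, 0, 0, 0, 0, 0]]}}

```text
time_s: 41.03
tool_pos: [0.5766, 0.1044, 0.2305]
orientation: [0.762, 0.648, 0.001, 0.001]
ft_force: [-0.4, -0.4, -0.0]
gripper_width: 0.0472
gripper_force: 0.0
```

Request:
{"fn": "jog_arm", "kwargs": {"increments": [[-3.46, 0.5, 0, 0, 0, 0, 0], [-3.46, 0.5, 0, 0, 0, 0, 0], [-3.46, 0.5, 0, 0, 0, 0, 0], [-3.46, 0.5, 0, 0, 0, 0, 0], [-3.46, 0.5, 0, 0, 0, 0, 0], [-3.46, 0.5, 0, 0, 0, 0, 0], [-3.46, 0.5, 0, 0, 0, 0, 0], [-3.46, 0.5, 0, 0, 0, 0, 0], [0, 0, 0, 0, 0, 0, 0], [0, 0, 0, 0, 0, 0, 0]]}}

```text
time_s: 41.87
tool_pos: [0.5703, -0.1764, 0.2275]
orientation: [0.762, 0.648, -0.0, -0.001]
ft_force: [-0.4, -0.1, -0.6]
gripper_width: 0.0469
gripper_force: 0.0
```

```bash
python3 - <<'E'
from h import *
s=capture("scene");im=capture("top")
b=cv2.resize(s[130:280,180:370,::-1],(480,379),interpolation=cv2.INTER_CUBIC)
a=cv2.resize(im[120:270,220:340,::-1],(303,379),interpolation=cv2.INTER_CUBIC)
cv2.imwrite("pics/p7.png",np.hstack([b,a]))
to(.5693,-.3155,80.8)
E
```

```text
pos [ 0.5706 -0.1744  0.2279] yaw 80.88 turn units first 0.01 then cm x,y -13.95 2.12 f [-0.4  0.8  0.4] w 0.0471 t 41.9667
```

View pics/p7.png

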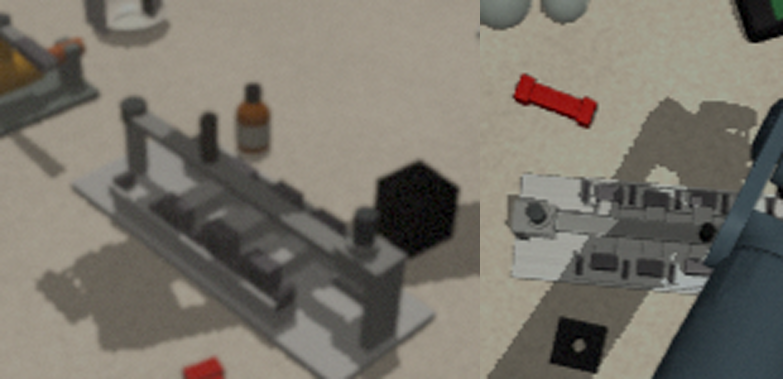

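The pin stands fully home in the fork, the bar lies over the three seated cartridges, and the vial stands. Now the lever.

Request:
{"fn": "jog_arm", "kwargs": {"increments": [[-3.49, 0.53, 0, 0, 0, 0, 0], [-3.49, 0.53, 0, 0, 0, 0, 0], [-3.49, 0.53, 0, 0, 0, 0, 0], [-3.49, 0.53, 0, 0, 0, 0, 0], [0, 0, 0, 0, 0, 0, 0], [0, 0, 2.5, 0, 0, 0, 0], [0, 0, 2.5, 0, 0, 0, 0], [0, 0, 2.5, 0, 0, 0, 0], [0, 0, 2.5, 0, 0, 0, 0], [0, 0, 1.1, 0, 0, 0, 0]]}}

```text
time_s: 42.8
tool_pos: [0.5684, -0.3129, 0.1138]
orientation: [0.761, 0.649, -0.0, -0.003]
ft_force: [0.2, -0.0, 0.2]
gripper_width: 0.047
gripper_force: 0.0
```

Request:
{"fn": "jog_arm", "kwargs": {"increments": [[0, 0, 0, 0, 0, 0, 0], [0, 0, 0, 0, 0, 0, 1], [0, 0, 0, 0, 0, 0, 1], [0, 0, 0, 0, 0, 0, 1], [0, 0, 0, 0, 0, 0, 1], [0, 0, 0, 0, 0, 0, 1], [0, 0, 0, 0, 0, 0, 1], [0, 0, 0, 0, 0, 0, 1]], "force": 15}}

```text
time_s: 43.47
tool_pos: [0.5689, -0.3166, 0.1192]
orientation: [0.761, 0.648, -0.001, -0.001]
ft_force: [-6.2, 1.2, 5.8]
gripper_width: 0.0161
gripper_force: 15.0
```

Request:
{"fn": "jog_arm", "kwargs": {"increments": [[-0.043, -0.82, 0, 0, 0, -1, 1], [-0.043, -0.82, 0, 0, 0, -1, 1], [-0.043, -0.82, 0, 0, 0, -1, 1], [-0.043, -0.82, 0, 0, 0, -1, 1], [-0.043, -0.82, 0, 0, 0, -1, 1], [-0.043, -0.82, 0, 0, 0, -1, 1], [-0.043, -0.82, 0, 0, 0, -1, 1]]}}

```text
time_s: 44.05
tool_pos: [0.5147, -0.3276, 0.1193]
orientation: [0.477, 0.879, 0.001, 0.0]
ft_force: [-0.5, 3.3, 4.4]
gripper_width: 0.0159
gripper_force: 15.1
```

Request:
{"fn": "jog_arm", "kwargs": {"increments": [[-0.043, -0.82, 0, 0, 0, -1, 1], [-0.043, -0.82, 0, 0, 0, -1, 1], [-0.043, -0.82, 0, 0, 0, -1, 1], [-0.043, -0.82, 0, 0, 0, -1, 1], [-0.043, -0.82, 0, 0, 0, -1, 1], [-0.043, -0.82, 0, 0, 0, -1, 1], [-0.043, -0.82, 0, 0, 0, -1, 1], [0, 0, 0, 0, 0, 0, 1]]}}

```text
time_s: 44.72
tool_pos: [0.4806, -0.3744, 0.1192]
orientation: [0.131, 0.991, -0.0, -0.001]
ft_force: [-6.1, 1.9, 5.9]
gripper_width: 0.0159
gripper_force: 15.1
```

Request:
{"fn": "jog_arm", "kwargs": {"increments": [[-0.02, -0.5, 0, 0, 0, -0.5, 1], [0, -0.4, 0, 0, 0, -0.5, 1], [0, -0.2, 0, 0, 0, 0, 1], [0, 0, 0, 0, 0, 0, 1]]}}

```text
time_s: 45.05
tool_pos: [0.4791, -0.3816, 0.119]
orientation: [0.081, 0.997, 0.003, -0.001]
ft_force: [-3.8, 10.8, 10.7]
gripper_width: 0.0157
gripper_force: 15.0
```

Request:
{"fn": "jog_arm", "kwargs": {"increments": [[0, -0.15, 0, 0, 0, 0, 1], [0, -0.1, 0, 0, 0, 0, 1], [0, 0, 0, 0, 0, 0, 1]]}}

```text
time_s: 45.3
tool_pos: [0.479, -0.3818, 0.1189]
orientation: [0.08, 0.997, 0.006, -0.001]
ft_force: [-3.0, 17.8, 14.3]
gripper_width: 0.0156
gripper_force: 15.0
```

Request:
{"fn": "jog_arm", "kwargs": {"increments": [[0, 0.3, 0, 0, 0, 0, -0.2], [0, 0, 0, 0, 0, 0, -0.2], [0, 0, 0, 0, 0, 0, -0.2], [0, 0, 0, 0, 0, 0, -0.2], [0, 0, 0, 0, 0, 0, -0.2], [0, 0, -2.5, 0, 0, 0, -0.2], [0, 0, -3, 0, 0, 0, -0.2], [0, 0, -3, 0, 0, 0, -0.2], [0, 0, -3, 0, 0, 0, -0.2], [0, 0, 0, 0, 0, 0, -0.2]]}}

```text
time_s: 46.13
tool_pos: [0.4815, -0.3865, 0.2407]
orientation: [0.08, 0.997, -0.004, 0.004]
ft_force: [0.7, -0.0, 0.9]
gripper_width: 0.0563
gripper_force: 0.0
```

Request:
{"fn": "jog_arm", "kwargs": {"increments": [[3, -3, 0, 0, 0, 0, -0.2], [3, -3, 0, 0, 0, 0, -0.2], [3, -3, 0, 0, 0, 0, -0.2], [0, 0, 0, 0, 0, 0, -0.2], [0, 0, 0, 0, 0, 0, -0.2]]}}

```text
time_s: 46.55
tool_pos: [0.3763, -0.4579, 0.2323]
orientation: [0.082, 0.997, 0.0, -0.0]
ft_force: [0.1, 0.4, 0.2]
gripper_width: 0.0563
gripper_force: 0.0
```

```bash
python3 - <<'E'
from h import *
s=capture("scene");im=capture("top")
b=cv2.resize(s[110:320,70:370,::-1],(480,336),interpolation=cv2.INTER_CUBIC)
a=cv2.resize(im[120:290,230:430,::-1],(395,336),interpolation=cv2.INTER_CUBIC)
cv2.imwrite("pics/p8.png",cv2.resize(np.hstack([b,a]),(800,307)))
print(r.sense()["tool_pos"],r.sense()["time_s"])
E
```

```text
[ 0.3780979  -0.45651763  0.23243616] 46.65
```

View pics/p8.png

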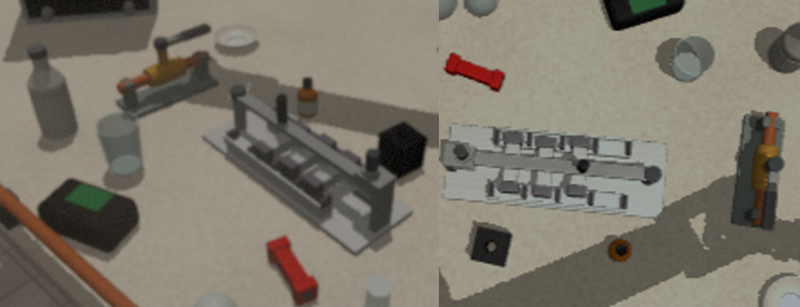

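The lever is back along the pipe (open). Three cartridges lie under the bar, the pin is home, and the glassware is standing. Handing in.

```bash
python3 -c "
from bench import r
print(r.close_job())"
```

```text
the job is handed in; nothing more can be done
None
```

I handed the job in at about 47 s: valve shut first, the three cartridges present laid level in bays 2 to 4, bar swung onto its stop, pin pushed home on the fork, valve opened again, and the vial, flask and beaker left untouched.

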